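# Make up two microscope kits on their trays

## Robot

A 6-joint arm with a two-finger parallel gripper is mounted at the origin on the work surface. World frame = base frame: x ahead of the robot, y to its left, z up, the work surface at z = 0. Lengths are in m, angles in rad, forces in N, time in s.
With the tool pointing down it reaches from about 0.325 to 0.9 m from the base axis. Payload 3.5 kg.
Tool frame: the origin (TCP) lies midway between the tips of the shut fingers; the grasp point (between the pads) lies 19 mm behind it (robot.grasp_offset is the distance from the TCP to the grasp point, in m); z points along the fingers, x is the direction in which the jaws open and shut, and the axes are right-handed (so a half turn about z gives the same grasp; the last joint's range is limited). The gripper opens to 85 mm and grips with 20 to 120 N. Pads are 22 mm wide; open, the fingers measure 114 mm over their backs; the gripper's body (76 mm by 85 mm) begins 54 mm behind the grasp point. The pads swing forward as they close: fully open they stand 13 mm farther back than shut.
Start: joints at [1.13, 0.276, -0.026, 1.268, 0, 1.467], TCP at [0.207, 0.59, 0.231] pointing down, gripper open.
Joint ranges: [-3.12, 3.12], [-0.85, 1.88], [-1.08, 1.24], [-1.95, 2.15], [-1.57, 1.53], [-3.14, 3.14]. Speed limits (rad/s): [2.57, 2.57, 3.14, 3.14, 3.14, 3.14].

## Interface

Orientations are given as [roll, pitch, yaw] about the fixed x, y, z axes, in that order (R = Rz(yaw) Ry(pitch) Rx(roll)).
In Python, from plant import robot, imaging gives the robot as it stands. The module is installed in compiled form; this text tells all that it offers.
- The arm moves only by the tool move_arm, never from a script. Its argument "series" is one flat list of numbers, 5 for each row, row after row: the closure, from -1 (fully open) to 1 (shut), so that 0 is half open, then the shift along the world's x, y, z normalised to -1 to 1, where 1 is 250 mm, then the turn about the world's z normalised to -1 to 1, where 1 is 30 degrees. In form: [fingers, tx, ty, tz, yaw, fingers, tx, ty, tz, yaw, ...]. A call has 1 to 8 rows; each row is the pose to reach, as a shift and turn from the pose commanded when the call began; what a row does not reach only later rows make up. A row lasts 1/12 s, in which the tool goes at most 41.7 mm and 7.16 degrees, less where a joint would pass 70% of its speed; a pose out of reach is approached as far as the arm can. A call with a number of a shift or a turn outside -1 to 1 is refused whole. A call with a gripper value outside its range is refused whole. The fingers move at their own pace and stop on an object; "grip_force" is the grip in N (left out, the last holds). Time passes only in rows, so rows that repeat a pose let the fingers close. It gives the time, the measured TCP pose, the force and the opening at its end, in the units of the state.
- robot.get_state(): the state, without advancing time (a new reading comes with each control period).
- imaging.get_image(name): name is "scene" or "top"; returns the picture (384x512x3 uint8, red, green, blue); there is no depth.
- imaging.camera_info(name): a dict with "fx", "fy", "cx", "cy" (pixels), "rvec" (rotation vector, rad) and "tvec" (3), from world to camera coordinates, as OpenCV has them. Camera axes: x right, y down, z forward; pixel columns grow to the right and rows downward; lengths in m; the calibration is good to about 2 mm. A picture is of the moment at which its call begins. camera_info takes no time and is no camera call.
- robot.finish_job(): hands the job in, once; it reports no verdict.
The state is a dict: "t": time; "q": joint angles; "joint_velocities": joint speeds; "joint_efforts": joint torques, N m; "ee_pos": TCP position; "ee_rot": TCP orientation; "wrist_force": force on the tool from outside, world axes, zero at the start; "moment": the same for the moment, N m; "finger_gap": finger opening in m.
Only numpy, scipy, OpenCV 4.12 (cv2) and the standard library are available. Lean on these libraries where they do the work, as an engineer would, in place of code of your own. Each camera call takes 0.05 s, during which the arm holds its last target.

## Task

Make up the two imaging kits. The blue tray gets the green-ring objective, standing nose up in its cup with the white light shield slipped over the nose down onto the shoulder, and the amber filter plate threaded over its two rods right down to the block; the white tray gets the red-ring objective, nose up in its cup, and the violet filter plate threaded right down its two rods. Set the objectives down gently without tipping or dropping them, and leave the extension ring, the lens cap and the hand driver where they lie.

Things in the scene. Friction and masses are not known exactly. Their poses are not given: they have to be found in the camera images.
- green_objective_center (a point): microscope objective with a GREEN ring, standing on the bench, nose up: height 84 mm, chrome barrel 35 mm in diameter from 6 to 62 mm above its base (30 mm foot below), above it a flat shoulder and a nose 22 mm long tapering from 24 to 19 mm; band and shoulder are green. About 0.27 kg. Point: on its axis, 42 mm above its base; z along the axis to the nose
- red_objective_center (a point): microscope objective with a RED ring, standing on the bench, nose up: height 84 mm, chrome barrel 35 mm in diameter from 6 to 62 mm above its base (30 mm foot below), above it a flat shoulder and a nose 22 mm long tapering from 24 to 19 mm; band and shoulder are red. About 0.27 kg. Point: on its axis, 42 mm above its base; z along the axis to the nose
- shield_center (a point): white printed light shield, an open funnel standing narrow end down: 40 mm high, collar 39 mm outside and 29 mm inside for the lowest 12 mm, flaring to a straight rim band 56 mm outside (46 mm inside) from 27 to 40 mm. The collar slips over an objective's nose and rests on its shoulder. About 0.03 kg. Point: on its axis, 20 mm above its base; z up to the wide end
- amber_plate_center (a point): bare aluminium filter plate lying flat, 70 x 44 mm and 12 mm thick, with an AMBER (orange) glass disc in a black ring in the middle and two 10 mm through holes, 48 mm apart, on its long centre line. About 0.09 kg. Point: its centre, half-way through the thickness; x along the 70 mm side, y across, z up; the same either way round
- violet_plate_center (a point): bare aluminium filter plate lying flat, 70 x 44 mm and 12 mm thick, with a VIOLET (purple) glass disc in a black ring in the middle and two 10 mm through holes, 48 mm apart, on its long centre line. About 0.09 kg. Point: its centre, half-way through the thickness; x along the 70 mm side, y across, z up; the same either way round
- blue_tray: BLUE fixed tray 200 x 110 x 10 mm. Origin: centre of underside; x along length. Black cup for an objective at x=-60, y=0 mm: inside dia 46, outside 56, floor 10 and rim 22 above bench. Block at x=+50, 66 x 26 mm, top 24 above bench, carrying two 6 mm upright rods at x=26 and 74, y=0, tapered over their last 8 mm, tips 56 above bench; a plate on them lies along x
- white_tray: WHITE fixed tray 200 x 110 x 10 mm. Origin: centre of underside; x along length. Black cup for an objective at x=-60, y=0 mm: inside dia 46, outside 56, floor 10 and rim 22 above bench. Block at x=+50, 66 x 26 mm, top 24 above bench, carrying two 6 mm upright rods at x=26 and 74, y=0, tapered over their last 8 mm, tips 56 above bench; a plate on them lies along x
- extension_ring: bystander among the stock: black knurled extension ring, 53 mm in diameter, 18 mm high, with a 32 mm hole. Origin: centre of its underside
- lens_cap: bystander: black knurled lens cap, a disc 56 mm in diameter, 15 mm high. Origin: centre of its underside
- ball_driver: bystander: hand driver with an orange handle lying on the bench at the far side, about 200 mm long. Origin: on its underside about the middle; x along it, handle to -x

How it is judged:
At the end, for the whole second after the job is handed in: Objectives upright in their cups (10 mm, seated to 3 mm, 0.1 rad); shield on the green one's shoulder (7 mm off axis, 3 mm high, 0.1 rad); amber plate on the blue tray rods, violet on the white, flat on the block (5 mm, 3 mm high, 0.1 rad, yaw 0.15). All at rest (0.02 m/s) (x of green_objective_center in the frame of blue_tray between -0.07 and -0.05 m and y of green_objective_center in the frame of blue_tray between -0.01 and 0.01 m and z of green_objective_center in the frame of blue_tray between 0.049 and 0.055 m and angle between each of green_objective_center, red_objective_center, amber_plate_center, violet_plate_center's own z axis and vertical below 0.1 rad and x of red_objective_center in the frame of white_tray between -0.07 and -0.05 m and y of red_objective_center in the frame of white_tray between -0.01 and 0.01 m and z of red_objective_center in the frame of white_tray between 0.049 and 0.055 m and x of amber_plate_center in the frame of blue_tray between 0.045 and 0.055 m and y of amber_plate_center in the frame of blue_tray between -0.005 and 0.005 m and z of amber_plate_center in the frame of blue_tray between 0.027 and 0.033 m and angle between the x axis of amber_plate_center and the x axis of blue_tray, either way round below 0.15 rad and x of violet_plate_center in the frame of white_tray between 0.045 and 0.055 m and y of violet_plate_center in the frame of white_tray between -0.005 and 0.005 m and z of violet_plate_center in the frame of white_tray between 0.027 and 0.033 m and angle between the x axis of violet_plate_center and the x axis of white_tray, either way round below 0.15 rad and horizontal distance between shield_center and green_objective_center below 0.007 m and z of shield_center in the frame of green_objective_center between 0.037 and 0.043 m and angle between the z axis of shield_center and the z axis of green_objective_center, either way round below 0.1 rad and linear speed of each of green_objective, red_objective, shield, amber_plate, violet_plate below 0.02 m/s); the robot touches nothing.
It fails at once if the extension ring, the lens cap or the hand driver is pushed more than 20 mm out of its place (distance of any of extension_ring, lens_cap, ball_driver from where it was at the start of the episode above 0.02 m).
It fails at once if an objective is tipped over (more than 0.6 rad) (angle between any of green_objective_center, red_objective_center's own z axis and vertical above 0.6 rad).
It fails at once if an objective is dropped (falls free of the fingers faster than 0.6 m/s) ((linear speed of green_objective above 0.6 m/s and contact force between green_objective and the fingers below 0.1 N) or (linear speed of red_objective above 0.6 m/s and contact force between red_objective and the fingers below 0.1 N)).
It also fails if it takes over 134 s, if anything falls off the work surface, if the arm or the gripper's body presses on something with over 40 N, if the wrist force passes 120 N, or if a joint passes its speed limit or range.

## Working session

There is one attempt and no reset: what is moved stays moved. The work goes in short steps, Python scripts to look and compute and a tool call to move; the robot and the scene stay as the last step left them, time stands still between calls to the robot, and variables do not carry over. Pictures are saved under pics/ and viewed, and the job is handed in when it is done.

Besides the shell and the picture viewer there is one more tool, called after ">>>" by a JSON object that holds its "method" and its "body". move_arm: Moves the arm, as the interface text tells. Its arguments: {"type":"object","properties":{"series":{"type":"array"},"grip_force":{"type":"number"}},"required":["series"]}

```bash
mkdir -p pics
python3 - <<'E'
from plant import robot, imaging
import cv2
for n in("scene","top"):
    im=imaging.get_image(n); cv2.imwrite(f"pics/{n}0.png",cv2.cvtColor(im,cv2.COLOR_RGB2BGR)); print(imaging.camera_info(n))
print(robot.get_state(), robot.grasp_offset)
E
```

```text
{'fx': 417.50075166335733, 'fy': 417.50075166335733, 'cx': 255.66517728353676, 'cy': 190.47812903934818, 'rvec': array([ 0.70527118,  2.51337263, -1.23870506]), 'tvec': array([ 0.54523241, -0.13142108,  1.15770136])}
{'fx': 399.8141970243494, 'fy': 399.8141970243494, 'cx': 254.82478627086823, 'cy': 193.0403086207125, 'rvec': array([ 2.16322562, -2.13790856,  0.08962615]), 'tvec': array([0.01259015, 0.62456741, 1.06918738])}
{'t': 0.1, 'q': array([ 1.12960885e+00,  2.77085126e-01, -2.77797995e-02,  1.26801412e+00,
       -1.95308983e-05,  1.46737469e+00]), 'joint_velocities': array([ 3.04185474e-05,  9.99907179e-05,  3.69877693e-03,  4.96001821e-04,
       -2.75384128e-04,  1.35844892e-04]), 'joint_efforts': array([ 4.57555407e-04, -4.46706069e+01,  2.96128947e+01,  8.46265757e-03,
       -1.13703531e-04,  1.28490136e-06]), 'ee_pos': array([0.20682674, 0.58901272, 0.23023704]), 'ee_rot': array([-3.14139707e+00,  2.07361025e-03,  1.23303071e+00]), 'wrist_force': array([ 0.25888308,  0.19821978, -0.32225694]), 'moment': array([-0.01007026,  0.00911772,  0.05179442]), 'finger_gap': 0.0855208538162421} 0.0187
```

View pics/top0.png

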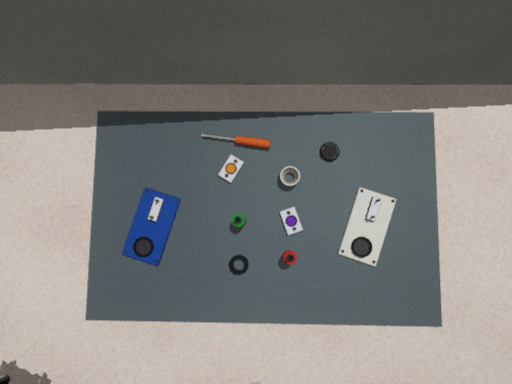

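View pics/scene0.png

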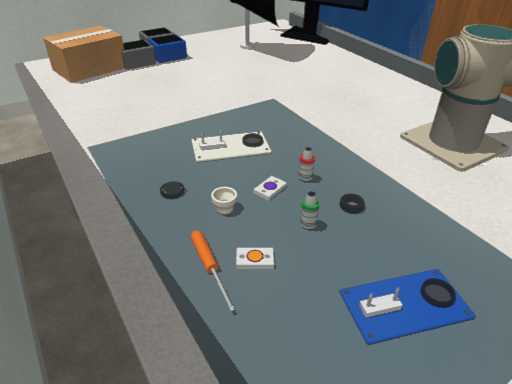

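```bash
cat > h.py <<'E'
import numpy as np, cv2
from plant import robot, imaging
def cam(n):
    c=imaging.camera_info(n); K=np.array([[c['fx'],0,c['cx']],[0,c['fy'],c['cy']],[0,0,1]])
    return K,cv2.Rodrigues(c['rvec'])[0],c['tvec'].reshape(3),c['rvec']
def proj(n,P):
    K,R,t,r=cam(n); return cv2.projectPoints(np.array(P,float).reshape(-1,1,3),r,t,K,None)[0].reshape(-1,2)
def unp(n,uv,z):
    K,R,t,_=cam(n); o=-R.T@t; d=R.T@np.linalg.inv(K)@np.array([uv[0],uv[1],1.]); return o+d*(z-o[2])/d[2]
def crop(f,out,x0,y0,w,h,s):
    im=cv2.imread(f)[y0:y0+h,x0:x0+w]; cv2.imwrite(out,cv2.resize(im,None,fx=s,fy=s,interpolation=cv2.INTER_CUBIC))
def snap(n,out):
    im=cv2.cvtColor(imaging.get_image(n),cv2.COLOR_RGB2BGR); cv2.imwrite(out,im); return im
def st():
    s=robot.get_state(); print(round(s['t'],2),np.round(s['ee_pos'],4),np.round(s['ee_rot'],3),np.round(s['wrist_force'],1),round(s['finger_gap'],4))
E
python3 - <<'E'
from h import *
for n in("scene","top"):
    K,R,t,_=cam(n); print(n,-R.T@t, proj(n,[[0,0,0],[.207,.59,.23],[.5,0,0],[.5,.3,0]]))
for x0,y0,o in((120,180,'a'),(215,150,'b'),(275,150,'c'),(330,180,'d')):
    crop('pics/top0.png',f'pics/t0{o}.png',x0,y0,80,90,6)
E
python3 - <<'E'
import cv2,numpy as np
a=[cv2.imread(f'pics/t0{o}.png') for o in 'abcd']
cv2.imwrite('pics/m1.png',np.hstack(a[:1]+a[3:])[:,:800*2]); cv2.imwrite('pics/m2.png',np.hstack(a[1:3]))
for f in('m1','m2'):print(cv2.imread(f'pics/{f}.png').shape)
E
```

```text
scene [0.9946158  0.56155739 0.59178968] [[452.29183039 143.0838692 ]
 [788.83113353 235.46997445]
 [308.47248074 201.09465894]
 [411.13028656 291.64725727]]
top [ 0.50165851 -0.01194682  1.13207801] [[259.53277219 426.59237093]
 [ -8.79117717 368.82668763]
 [261.66560116 238.43686336]
 [155.83733596 237.01498962]]
(540, 960, 3)
(540, 960, 3)
```

View pics/t0a.png

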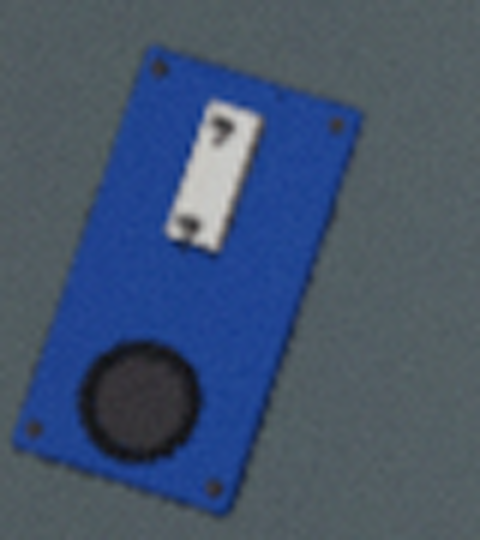

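View pics/t0b.png

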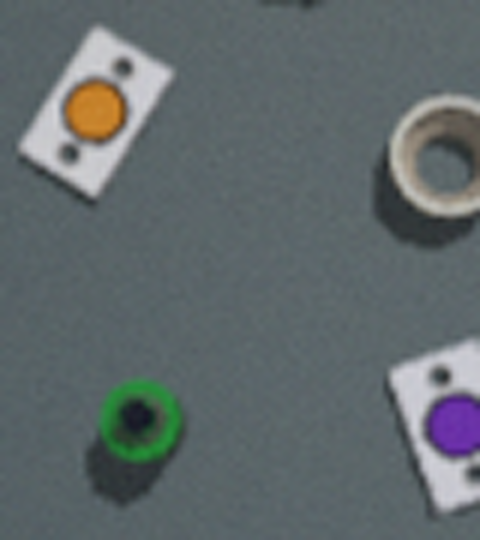

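View pics/t0c.png

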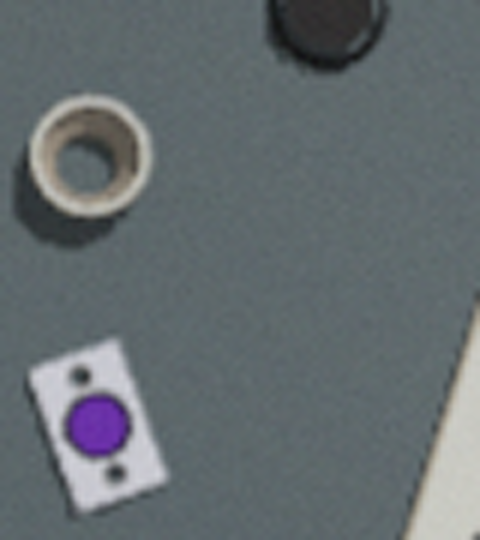

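View pics/t0d.png

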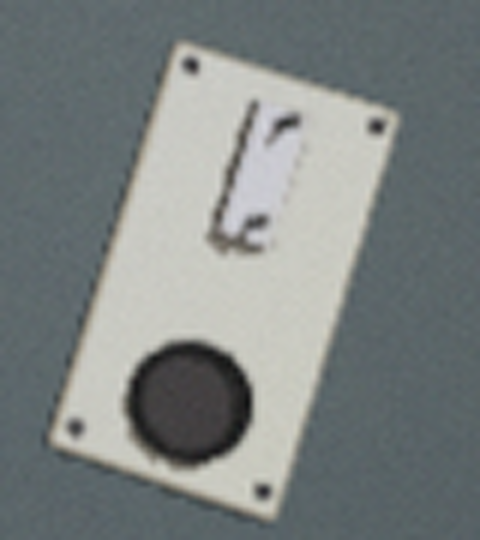

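Run:
```python
from h import *
f='pics/scene0.png'
crop(f,'pics/s0a.png',330,260,150,90,5)
crop(f,'pics/s0b.png',180,110,150,90,5)
crop(f,'pics/s0c.png',200,140,130,100,6)
crop(f,'pics/s0d.png',230,175,100,100,6)
```

```text
(no output)
```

View pics/s0a.png

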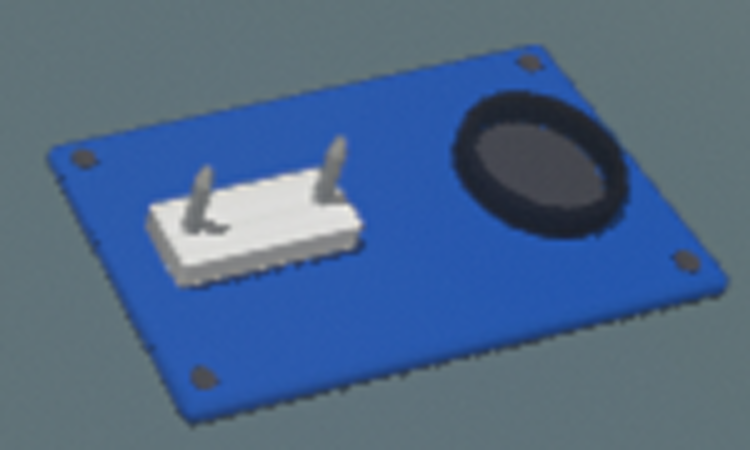

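View pics/s0b.png

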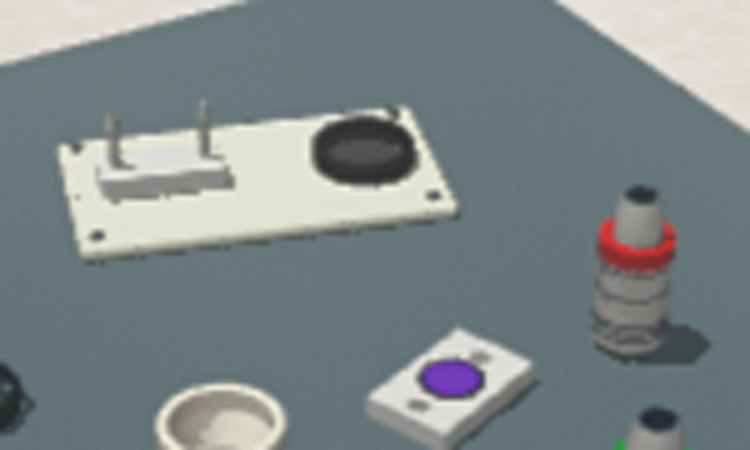

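View pics/s0c.png

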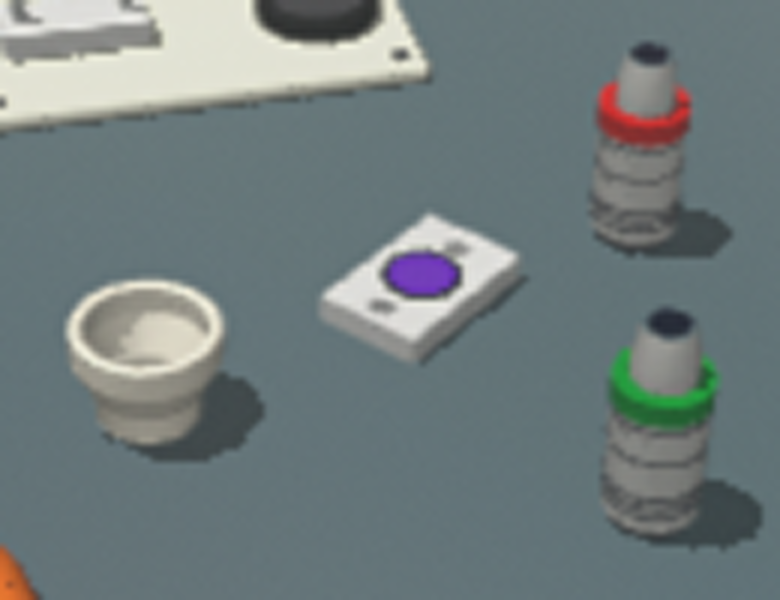

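View pics/s0d.png

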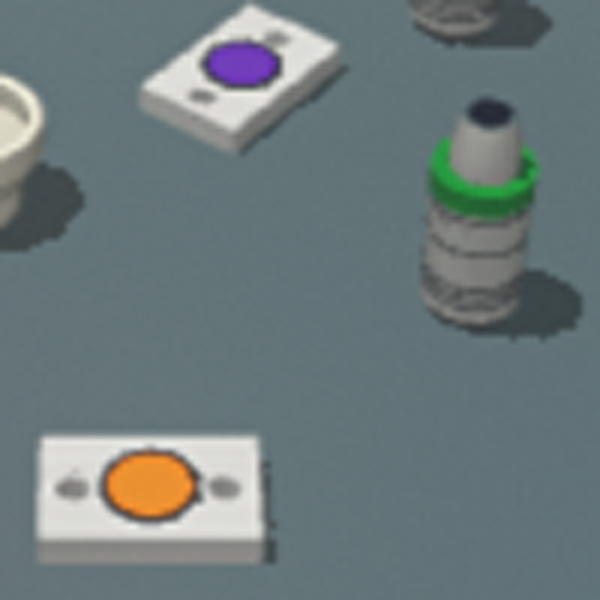

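```bash
python3 - <<'E'
from h import *
crop('pics/top0.png','pics/t0e.png',270,235,50,45,10)
crop('pics/top0.png','pics/t0f.png',215,150,60,90,8)
E
cat > fit.py <<'E'
from h import *
from scipy.optimize import least_squares
def px(o,s,p): return (np.array(p,float)+.5)/s-.5+np.array(o)
def fit(obs,x0,bias=None):
    # obs: list of (cam, local pts, pixel)
    def res(p):
        c,s=np.cos(p[2]),np.sin(p[2]); r=[]
        for n,L,uv in obs:
            W=[p[0]+c*L[0]-s*L[1],p[1]+s*L[0]+c*L[1],L[2]]; r.append(proj(n,[W])[0]-uv)
        return np.concatenate(r)
    o=least_squares(res,x0,loss='soft_l1'); return o.x,res(o.x).reshape(-1,2)
C=[(.1,.055,.01),(.1,-.055,.01),(-.1,-.055,.01),(-.1,.055,.01)]
T={}
def tray(name,o,tp,so,sp):
    a=[('top',l,px(o,6,p)) for l,p in zip(C+[(-.06,0,.022)],tp)]
    b=[('scene',l,px(so,5,p)) for l,p in zip([C[1],C[0],C[3],C[2],(-.06,0,.022),(.074,0,.056),(.026,0,.056)],sp)]
    T[name]=(a,b)
tray('blue',(120,180),[(148,45),(363,110),(228,516),(14,447),(140,401)],(330,260),[(50,148),(187,412),(728,285),(540,45),(541,165),(206,170),(342,138)])
tray('white',(330,180),[(180,42),(400,115),(274,520),(48,440),(190,402)],(180,110),[(58,148),(85,252),(458,208),(405,108),(364,150),(111,116),(204,102)])
H=[(.024,0,.012),(-.024,0,.012),(0,0,.012)]
def plate(name,o,tp,so,sp):
    T[name]=([('top',l,px(o,6,p)) for l,p in zip(H,tp)],[('scene',l,px(so,6,p)) for l,p in zip(H,sp)])
plate('amber',(215,150),[(124,67),(69,153),(95,110)],(230,175),[(72,488),(225,488),(150,485)])
plate('violet',(275,150),[(81,376),(116,472),(98,425)],(200,140),[(382,305),(457,247),(422,274)])
if __name__=='__main__':
    for k,(a,b) in T.items():
        x0=[.5,{'blue':.3,'white':-.3}.get(k,0),0]
        for nm,ob in(('top',a),('scene',b),('both',a+b)):
            x,r=fit(ob,x0); x0=x; print(k,nm,np.round(x,4),'rms',round(float(np.sqrt((r**2).mean())),2), np.round(r,1).tolist() if nm!='both' else '')
    for k,t,s,z in (('green',px((215,150),6,(137,417)),px((200,140),6,(672,323)),.084),('shield',px((275,150),6,(90,156)),px((200,140),6,(146,325)),.04),('red',(290,257),px((200,140),6,(651,54)),.084)):
        print(k,unp('top',t,z),unp('scene',s,z))
    print('greenshoulder',unp('top',px((215,150),6,(141,421)),.062))
E
python3 fit.py
```

```text
blue top [ 0.5312  0.3123 -0.2852] rms 0.4 [[-0.2, -0.5], [0.4, -0.2], [0.5, 0.5], [-0.8, 0.2], [-0.1, 0.0]]
blue scene [ 0.5345  0.3153 -0.2983] rms 0.85 [[-1.4, -0.4], [-0.3, 1.2], [1.7, 0.1], [0.3, -0.5], [0.4, -1.6], [-0.0, -0.2], [-0.4, 0.4]]
blue both [ 0.5333  0.3143 -0.2939] rms 0.96 
white top [ 0.5388 -0.2927 -0.3258] rms 0.54 [[-0.4, -0.9], [0.7, -0.3], [-0.0, 0.7], [-0.6, 0.5], [0.3, -0.1]]
white scene [ 0.5411 -0.2899 -0.3099] rms 0.58 [[-0.6, -0.3], [-0.7, 0.5], [0.8, -0.1], [0.9, -0.3], [-0.1, -1.2], [0.0, 0.0], [-0.2, 0.8]]
white both [ 0.5397 -0.2919 -0.3189] rms 0.67 
amber top [ 0.6982  0.0905 -0.5472] rms 0.11 [[-0.1, 0.1], [-0.0, -0.1], [0.2, -0.0]]
amber scene [ 0.6997  0.091  -0.5419] rms 0.2 [[0.2, -0.2], [-0.0, -0.2], [-0.2, 0.3]]
amber both [ 0.6991  0.0907 -0.5444] rms 0.26 
violet top [ 0.5514 -0.0813  0.3535] rms 0.1 [[-0.1, -0.0], [0.0, 0.2], [0.1, -0.1]]
violet scene [ 0.5521 -0.0815  0.345 ] rms 0.15 [[0.1, -0.2], [0.1, -0.0], [-0.2, 0.2]]
violet both [ 0.5518 -0.0815  0.349 ] rms 0.16 
green [0.5497085  0.06327922 0.084     ] [0.5499633  0.06339587 0.084     ]
shield [ 0.67322496 -0.07540017  0.04      ] [ 0.67467277 -0.07588677  0.04      ]
red [ 0.45340399 -0.07469399  0.084     ] [ 0.45243288 -0.07575788  0.084     ]
greenshoulder [0.54895583 0.06303831 0.062     ]
```

View pics/t0e.png

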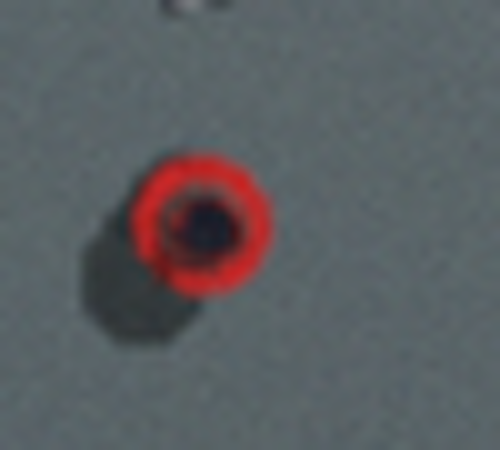

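View pics/t0f.png

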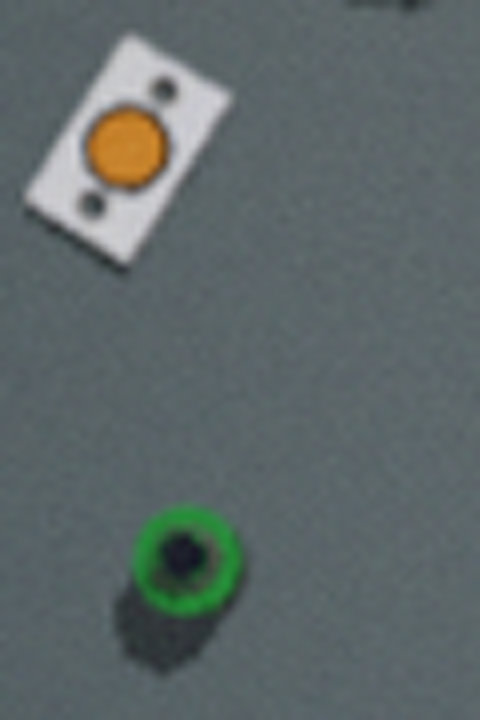

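Both views agree to about 2–3 mm on every object: the plate holes come out 48 mm apart, and the objective noses at z = 84 mm match. I'll start toward the amber plate.

>>> {"method": "move_arm", "body": {"series": [-1,1,-1,0,-0.4,-1,1,-1,0,-0.4,-1,1,-1,0,-0.4,-1,1,-1,0,-0.4,-1,1,-1,0,-0.4,-1,1,-1,0,-0.4,-1,1,-1,0,-0.4,-1,1,-1,0,-0.4], "grip_force": 40}}

```text
t: 0.77
ee_pos: [0.4436, 0.3521, 0.2309]
ee_rot: [-3.141, 0.001, 1.024]
wrist_force: [-0.4, 1.1, -0.2]
finger_gap: 0.0853
```

Run:
```python
from h import *
from fit import px,T,fit
print('red',unp('top',px((270,235),10,(210,227)),.084),unp('top',px((270,235),10,(202,225)),.062))
for k,p,t1,t2 in(('blue',px((120,180),6,(214,176)),px((330,260),5,(206,170)),px((330,260),5,(342,138))),('white',px((330,180),6,(259,176)),px((180,110),5,(111,116)),px((180,110),5,(204,102)))):
    a=unp('scene',t1,.056);b=unp('scene',t2,.056)
    print(k,'block top',unp('top',p,.024)[:2],'rods',(a+b)[:2]/2,np.linalg.norm(a-b),np.arctan2((a-b)[1],(a-b)[0]))
    x=fit(T[k][0]+T[k][1],[.5,0,0])[0]; c,s=np.cos(x[2]),np.sin(x[2])
    print('  from fit block',x[:2]+.05*np.array([c,s]),'cup',x[:2]-.06*np.array([c,s]))
st()
```

```text
red [ 0.45278564 -0.07611545  0.084     ] [ 0.45225095 -0.07535286  0.062     ]
blue block top [0.57809209 0.29825294] rods [0.58183946 0.30056477] 0.04924804590594205 -0.27668940564068384
  from fit block [0.58110624 0.29982342] cup [0.47582301 0.33168939]
white block top [ 0.58492767 -0.30532663] rods [ 0.58759143 -0.30688394] 0.04936899861932992 -0.23103731028618948
  from fit block [ 0.58720068 -0.30755763] cup [ 0.48274694 -0.2730697 ]
0.77 [0.4436 0.3521 0.2309] [-3.141e+00  1.000e-03  1.024e+00] [-0.4  1.1 -0.2] 0.0853
```

>>> {"method": "move_arm", "body": {"series": [-1,1,-1,-0.3,0,-1,1,-1,-0.3,0,-1,1,-1,-0.3,0,-1,1,-1,-0.3,0,-1,1,-1,-0.3,0,-1,1,-1,-0.3,0,-1,1,-1,-0.3,0,-1,1,-1,-0.3,0]}}

```text
t: 1.43
ee_pos: [0.6741, 0.1217, 0.161]
ee_rot: [-3.141, 0.001, 1.023]
wrist_force: [-0.3, 1.1, -0.1]
finger_gap: 0.0855
```

>>> {"method": "move_arm", "body": {"series": [-1,0,0,0,0,-1,0,0,0,0]}}

```text
t: 1.6
ee_pos: [0.6738, 0.1212, 0.1601]
ee_rot: [-3.139, 0.002, 1.02]
wrist_force: [-0.0, 0.1, -0.5]
finger_gap: 0.0852
```

>>> {"method": "move_arm", "body": {"series": [-1,0.101,-0.122,-0.2,0.01,-1,0.101,-0.122,-0.3,0.01,-1,0.101,-0.122,-0.4,0.01,-1,0.101,-0.122,-0.44,0.01,-1,0.101,-0.122,-0.44,0.01,-1,0.101,-0.122,-0.44,0.01]}}

```text
t: 2.1
ee_pos: [0.6979, 0.0941, 0.0526]
ee_rot: [-3.141, 0.0, 1.03]
wrist_force: [0.9, -0.2, 0.2]
finger_gap: 0.0853
```

Run:
```python
from h import *
snap('top','pics/top1.png');snap('scene','pics/scene1.png'); st()
crop('pics/top1.png','pics/t1.png',190,120,100,80,6)
crop('pics/scene1.png','pics/s1.png',200,170,110,110,5)
```

```text
2.2 [0.7003 0.094  0.0551] [ 3.138e+00 -3.000e-03  1.030e+00] [ 0.7 -0.3  0. ] 0.0854
```

View pics/t1.png

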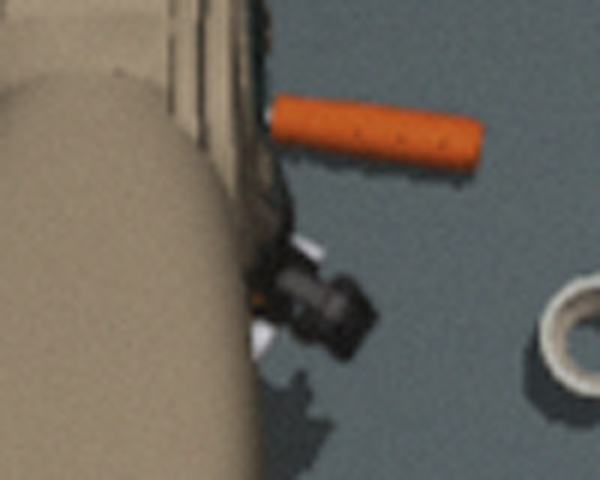

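View pics/s1.png

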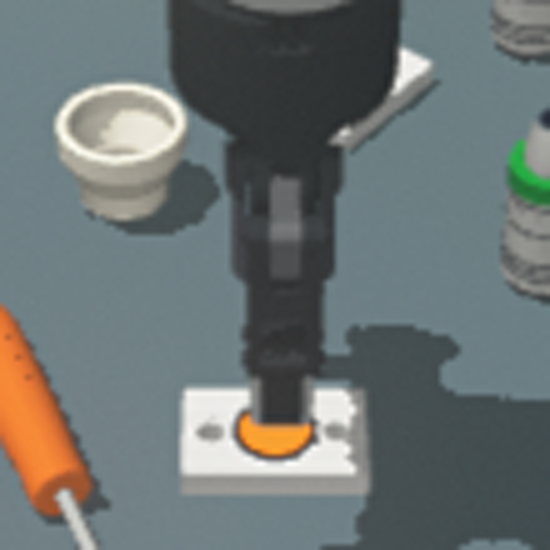

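>>> {"method": "move_arm", "body": {"series": [-1,0,-0.012,-0.08,0,-1,0,-0.012,-0.14,0,-1,0,-0.012,-0.19,0,-1,0,-0.012,-0.19,0,-1,0,-0.012,-0.19,0]}}

```text
t: 2.62
ee_pos: [0.6987, 0.0903, 0.0053]
ee_rot: [3.141, -0.0, 1.029]
wrist_force: [-0.2, 0.3, 0.3]
finger_gap: 0.0852
```

>>> {"method": "move_arm", "body": {"series": [0.2,0,0,0,0,1,0,0,0,0,1,0,0,0,0,1,0,0,0,0,1,0,0,0,0,1,0,0,0,0,1,0,0,0,0,1,0,0,0,0]}}

```text
t: 3.28
ee_pos: [0.6998, 0.09, 0.0061]
ee_rot: [3.14, -0.001, 1.029]
wrist_force: [-0.6, -0.3, 5.6]
finger_gap: 0.0423
```

>>> {"method": "move_arm", "body": {"series": [1,0,0,0,0,1,0,0,0.05,0,1,0,0,0.1,0,1,0,0,0.2,0,1,0,0,0.3,0,1,0,0,0.4,0,1,0,0,0.4,0,1,0,0,0.4,0]}}

```text
t: 3.95
ee_pos: [0.7006, 0.09, 0.1078]
ee_rot: [3.137, -0.003, 1.029]
wrist_force: [0.4, 0.0, -1.0]
finger_gap: 0.0421
```

Run:
```python
from h import *
snap('scene','pics/scene2.png'); st()
crop('pics/scene2.png','pics/s2.png',200,130,110,150,4)
```

```text
4.0 [0.699  0.0899 0.1056] [ 3.140e+00 -1.000e-03  1.029e+00] [-0.3  0.2 -1.2] 0.0424
```

View pics/s2.png

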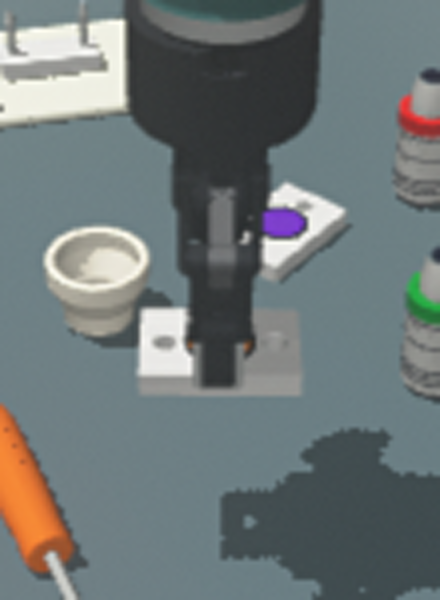

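>>> {"method": "move_arm", "body": {"series": [1,-0.05,0.09,0,0.1,1,-0.13,0.22,0,0.22,1,-0.21,0.36,0,0.35,1,-0.29,0.5,0,0.48,1,-0.37,0.64,0,0.48,1,-0.43,0.76,0,0.48,1,-0.472,0.84,0,0.48,1,-0.472,0.84,0,0.48]}}

```text
t: 4.67
ee_pos: [0.5761, 0.3032, 0.1023]
ee_rot: [-3.136, 0.002, 1.286]
wrist_force: [-0.3, 0.3, -2.2]
finger_gap: 0.042
```

>>> {"method": "move_arm", "body": {"series": [1,0,0,-0.08,0,1,0,0,-0.12,0,1,0,0,-0.12,0,1,0,0,-0.12,0]}}

```text
t: 5.0
ee_pos: [0.5791, 0.2985, 0.0725]
ee_rot: [-3.138, 0.003, 1.279]
wrist_force: [0.3, 0.9, 0.3]
finger_gap: 0.0421
```

Run:
```python
from h import *
snap('scene','pics/scene3.png');snap('top','pics/top3.png'); st()
crop('pics/scene3.png','pics/s3.png',320,220,150,110,5)
crop('pics/top3.png','pics/t3.png',110,170,100,100,6)
```

```text
5.1 [0.581  0.2992 0.0745] [-3.141  0.     1.279] [ 0.3 -0.3 -0.3] 0.0423
```

View pics/s3.png

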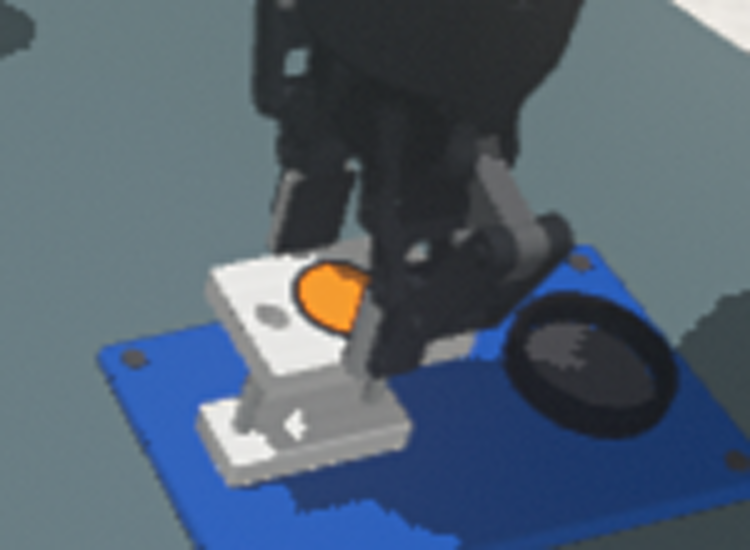

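View pics/t3.png

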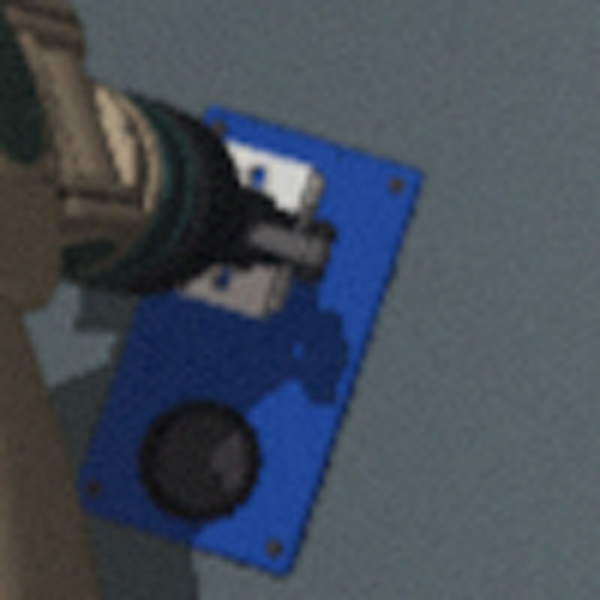

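Run:
```python
from h import *
from fit import px
A=unp('scene',px((320,220),5,(272,316)),.080); 
t1=unp('scene',px((330,260),5,(206,170)),.056)
t2=unp('scene',px((330,260),5,(342,138)),.056)
B=unp('top',px((110,170),6,(257,175)),.080);C=unp('top',px((110,170),6,(223,280)),.080)
print('hole74 scene',A,'rod',t1,t2);print('top holes',B,C,(B+C)/2,np.linalg.norm(B-C),np.arctan2(*(B-C)[1::-1]))
c,s=np.cos(-.2917),np.sin(-.2917)
print('pred from TCP', .581+.024*c,.2992+.024*s)
```

```text
hole74 scene [0.60354066 0.29284575 0.08      ] rod [0.60552691 0.29383816 0.056     ] [0.55815201 0.30729137 0.056     ]
top holes [0.60126121 0.29129767 0.08      ] [0.55450013 0.30447343 0.08      ] [0.57788067 0.29788555 0.08      ] 0.04858187564836969 -0.27464709188203573
pred from TCP 0.6039861529352504 0.29229806018301524
```

>>> {"method": "move_arm", "body": {"series": [1,0.005,0.002,-0.02,0,1,0.005,0.002,-0.04,0,1,0.005,0.002,-0.06,0,1,0.005,0.002,-0.08,0,1,0.005,0.002,-0.08,0]}}

```text
t: 5.52
ee_pos: [0.5809, 0.2999, 0.0531]
ee_rot: [-3.14, 0.002, 1.28]
wrist_force: [0.2, -0.1, -1.6]
finger_gap: 0.0423
```

Run:
```python
from h import *
snap('scene','pics/scene4.png'); st()
crop('pics/scene4.png','pics/s4.png',320,220,150,110,5)
```

```text
5.57 [0.5811 0.3    0.0536] [-3.14e+00  1.00e-03  1.28e+00] [-0.1 -0.1 -0.2] 0.0423
```

View pics/s4.png

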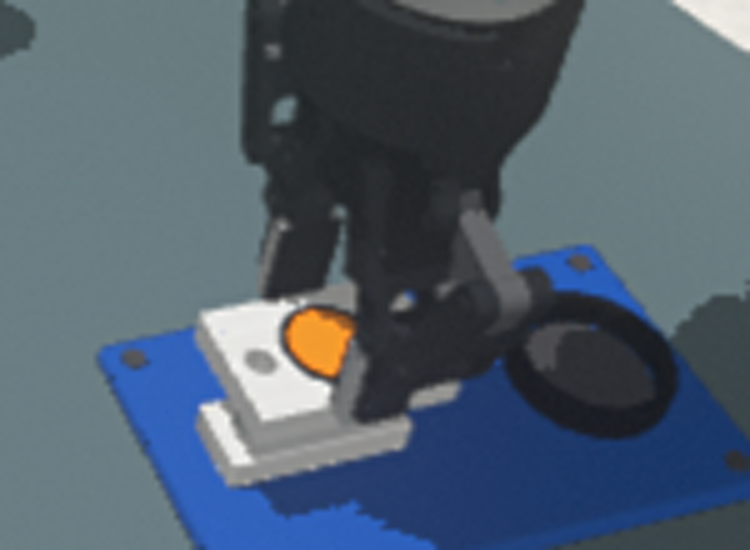

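>>> {"method": "move_arm", "body": {"series": [1,0,0,-0.02,0,1,0,0,-0.04,0,1,0,0,-0.06,0,1,0,0,-0.075,0,1,0,0,-0.085,0,1,0,0,-0.09,0,1,0,0,-0.09,0]}}

```text
t: 6.15
ee_pos: [0.5816, 0.3003, 0.0317]
ee_rot: [-3.141, 0.0, 1.28]
wrist_force: [-0.3, 0.3, -1.3]
finger_gap: 0.0422
```

>>> {"method": "move_arm", "body": {"series": [1,0,0,-0.006,0,1,0,0,-0.01,0,1,0,0,-0.01,0]}}

```text
t: 6.4
ee_pos: [0.5822, 0.3005, 0.0301]
ee_rot: [3.141, -0.0, 1.28]
wrist_force: [-0.0, -0.5, 1.0]
finger_gap: 0.0425
```

>>> {"method": "move_arm", "body": {"series": [0,0,0,0,0,-0.5,0,0,0,0,-0.5,0,0,0,0,-0.5,0,0,0,0,-0.5,0,0,0,0,-0.5,0,0,0.06,0,-0.5,0,0,0.18,0,-0.5,0,0,0.34,0]}}

```text
t: 7.07
ee_pos: [0.5787, 0.2991, 0.1115]
ee_rot: [-3.135, 0.005, 1.28]
wrist_force: [0.7, 0.6, -0.2]
finger_gap: 0.0638
```

Run:
```python
from h import *
snap('scene','pics/scene5.png'); st()
crop('pics/scene5.png','pics/s5.png',320,220,150,110,5)
```

```text
7.12 [0.5854 0.3019 0.1233] [ 3.134 -0.006  1.28 ] [ 1.8 -0.1  6.3] 0.0639
```

View pics/s5.png

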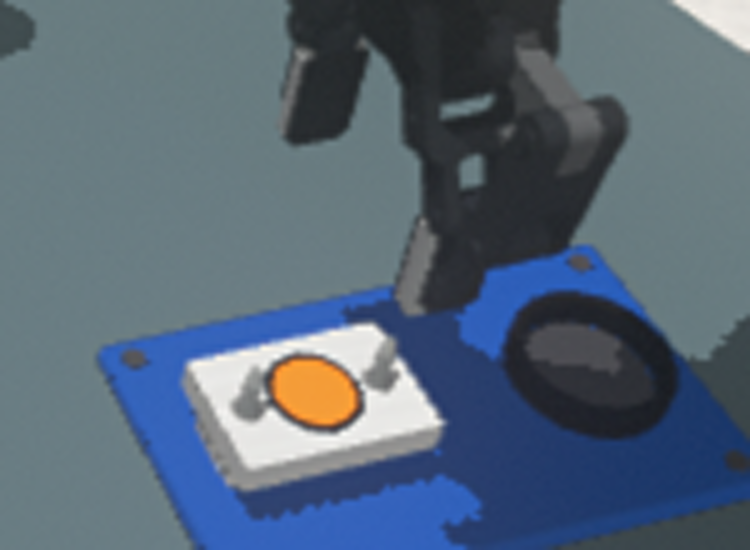

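The amber plate is flat on the block with both rods through it. Next is the green objective.

>>> {"method": "move_arm", "body": {"series": [-1,-0.128,-0.95,0.06,0,-1,-0.128,-0.95,0.06,0,-1,-0.128,-0.95,0.06,0,-1,-0.128,-0.95,0.06,0,-1,-0.128,-0.95,0.06,0,-1,-0.128,-0.95,0.06,0,-1,-0.128,-0.95,0.06,0,-1,-0.128,-0.95,0.06,0]}}

```text
t: 7.78
ee_pos: [0.55, 0.0613, 0.13]
ee_rot: [3.141, -0.001, 1.277]
wrist_force: [-0.2, -0.1, 0.0]
finger_gap: 0.0854
```

>>> {"method": "move_arm", "body": {"series": [-1,0,0,0,0,-1,0,0,0,0]}}

```text
t: 7.95
ee_pos: [0.5501, 0.0638, 0.1296]
ee_rot: [3.141, -0.0, 1.281]
wrist_force: [-0.1, 0.5, 0.2]
finger_gap: 0.0855
```

Run:
```python
from h import *
snap('scene','pics/scene6.png');snap('top','pics/top6.png'); st()
crop('pics/scene6.png','pics/s6.png',240,130,140,120,5)
```

```text
8.05 [0.55   0.0641 0.1295] [-3.141 -0.     1.282] [ 0.6  0.1 -0.5] 0.0854
```

View pics/s6.png

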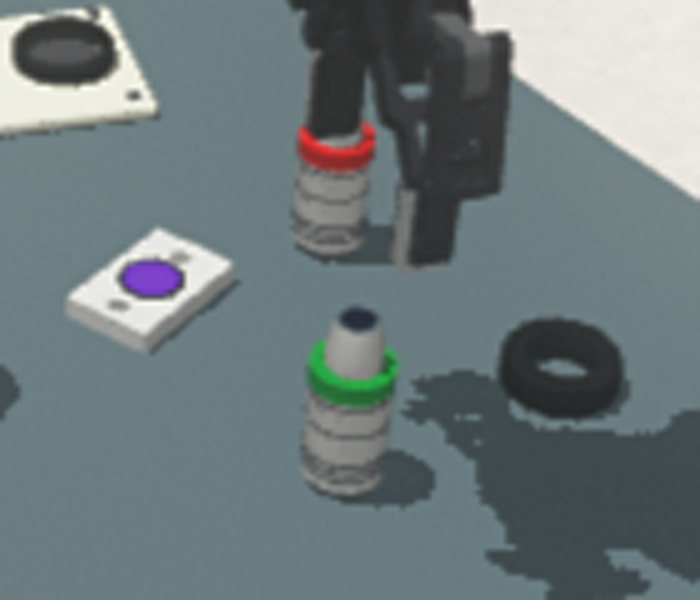

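View pics/top6.png

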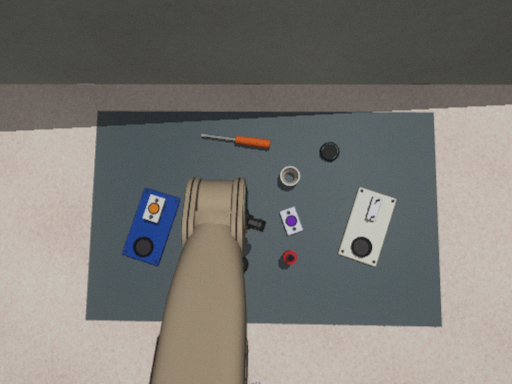

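>>> {"method": "move_arm", "body": {"series": [-1,0,-0.002,-0.1,0,-1,0,-0.002,-0.2,0,-1,0,-0.002,-0.3,0,-1,0,-0.002,-0.37,0,-1,0,-0.002,-0.418,0,-1,0,-0.002,-0.418,0,-1,0,-0.002,-0.418,0]}}

```text
t: 8.63
ee_pos: [0.5496, 0.063, 0.0248]
ee_rot: [-3.14, 0.0, 1.281]
wrist_force: [0.2, 0.6, -0.1]
finger_gap: 0.0853
```

>>> {"method": "move_arm", "body": {"series": [-0.2,0,0,0,0,0,0,0,0,0,0.2,0,0,0,0,1,0,0,0,0,1,0,0,0,0,1,0,0,0,0,1,0,0,0,0,1,0,0,0,0], "grip_force": 50}}

```text
t: 9.3
ee_pos: [0.551, 0.0626, 0.0264]
ee_rot: [3.14, -0.001, 1.28]
wrist_force: [0.2, 1.1, 6.3]
finger_gap: 0.0342
```

>>> {"method": "move_arm", "body": {"series": [1,0,0,0,0,1,0,0,0.02,0,1,0,0,0.06,0,1,0,0,0.12,0,1,0,0,0.18,0,1,0,0,0.22,0,1,0,0,0.24,0,1,0,0,0.24,0]}}

```text
t: 9.97
ee_pos: [0.5509, 0.0623, 0.0866]
ee_rot: [3.139, -0.001, 1.28]
wrist_force: [0.2, -0.2, -3.0]
finger_gap: 0.0333
```

Run:
```python
from h import *
snap('scene','pics/scene7.png'); st()
crop('pics/scene7.png','pics/s7.png',240,130,140,120,5)
```

```text
10.02 [0.5502 0.0624 0.0856] [ 3.141 -0.     1.28 ] [-0.   0.3 -3.4] 0.034
```

View pics/s7.png

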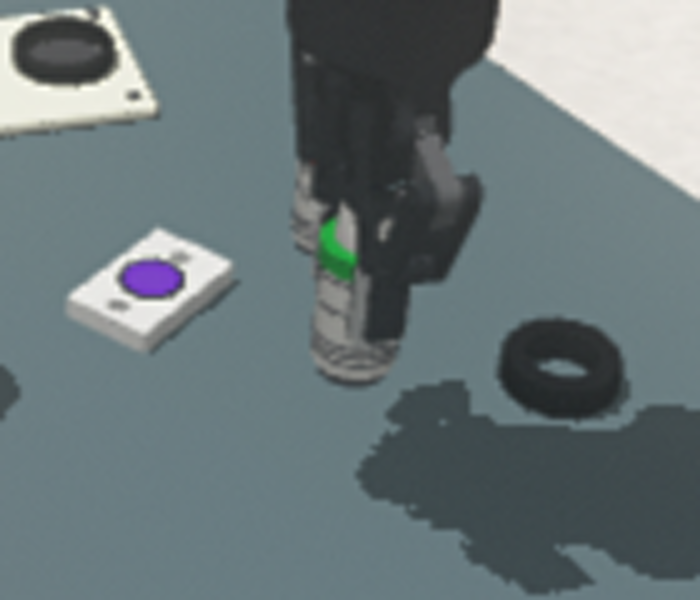

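>>> {"method": "move_arm", "body": {"series": [1,-0.02,0.07,0.03,0,1,-0.06,0.2,0.06,0,1,-0.1,0.35,0.06,0,1,-0.15,0.5,0.06,0,1,-0.19,0.65,0.06,0,1,-0.23,0.8,0.06,0,1,-0.27,0.92,0.06,0,1,-0.29,0.99,0.06,0]}}

```text
t: 10.68
ee_pos: [0.475, 0.3126, 0.0989]
ee_rot: [-3.139, 0.0, 1.283]
wrist_force: [-0.6, 0.0, -2.5]
finger_gap: 0.0338
```

>>> {"method": "move_arm", "body": {"series": [1,-0.007,0.06,0,0,1,-0.007,0.087,0,0,1,-0.007,0.087,0,0,1,-0.007,0.087,0,0]}}

```text
t: 11.02
ee_pos: [0.4759, 0.3309, 0.0996]
ee_rot: [-3.141, 0.001, 1.28]
wrist_force: [-0.4, 0.0, -3.3]
finger_gap: 0.0339
```

Run:
```python
from h import *
snap('scene','pics/scene8.png');snap('top','pics/top8.png'); st()
crop('pics/scene8.png','pics/s8.png',360,200,150,130,5)
crop('pics/top8.png','pics/t8.png',110,180,100,100,6)
```

```text
11.12 [0.476  0.3304 0.0998] [-3.141e+00  1.000e-03  1.279e+00] [ 0.1  0.1 -2.4] 0.0335
```

View pics/s8.png

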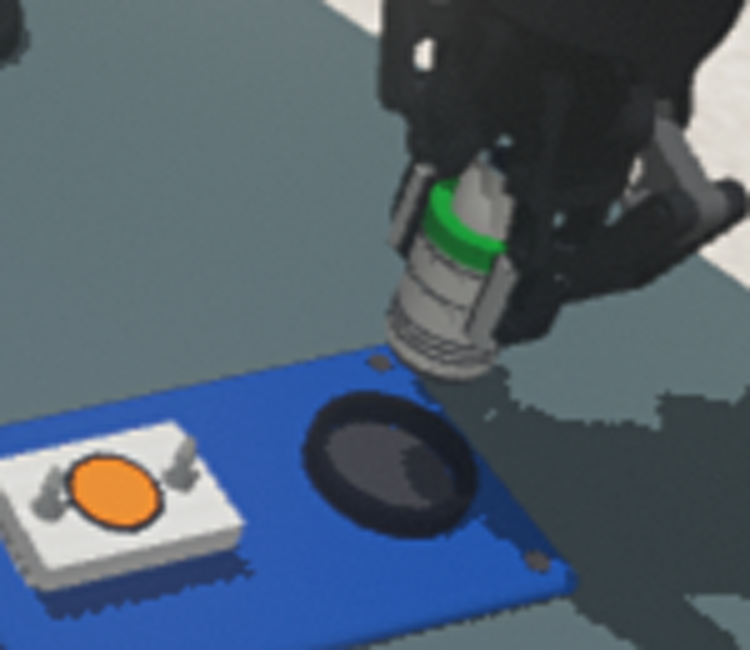

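View pics/t8.png

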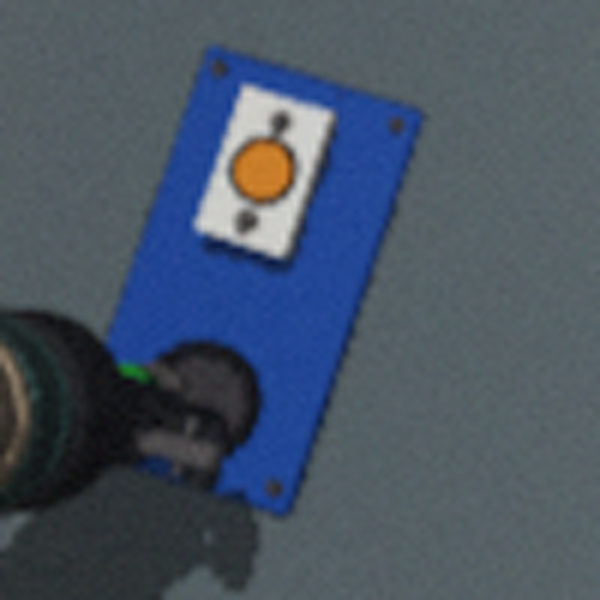

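Run:
```python
from h import *
from fit import px
print(unp('scene',px((360,200),5,(444,342)),.074+.006), proj('scene',[[.476,.331,.074]]), px((360,200),5,(444,352)))
print('cup',unp('scene',px((360,200),5,(390,463)),.022),unp('top',px((110,180),6,(200,401)),.022))
```

```text
[0.47665172 0.33331675 0.08      ] [[446.42664681 269.42062344]] [448.4 270. ]
cup [0.48024211 0.33416511 0.022     ] [0.47363255 0.32898141 0.022     ]
```

>>> {"method": "move_arm", "body": {"series": [1,0.004,0.003,-0.04,0,1,0.004,0.003,-0.09,0,1,0.004,0.003,-0.14,0,1,0.004,0.003,-0.18,0,1,0.004,0.003,-0.21,0,1,0.004,0.003,-0.23,0,1,0.004,0.003,-0.235,0,1,0.004,0.003,-0.235,0]}}

```text
t: 11.78
ee_pos: [0.4765, 0.3322, 0.041]
ee_rot: [-3.141, 0.0, 1.28]
wrist_force: [-0.1, -0.3, -2.2]
finger_gap: 0.0338
```

>>> {"method": "move_arm", "body": {"series": [1,0,0,-0.004,0,1,0,0,-0.008,0,1,0,0,-0.012,0,1,0,0,-0.016,0,1,0,0,-0.016,0]}}

```text
t: 12.2
ee_pos: [0.4767, 0.3324, 0.0374]
ee_rot: [3.141, -0.0, 1.28]
wrist_force: [-0.2, 0.0, -2.4]
finger_gap: 0.0339
```

>>> {"method": "move_arm", "body": {"series": [1,0,0,-0.003,0,1,0,0,-0.006,0,1,0,0,-0.006,0]}}

```text
t: 12.45
ee_pos: [0.4768, 0.3325, 0.0364]
ee_rot: [3.141, -0.0, 1.28]
wrist_force: [-1.0, -0.3, 0.9]
finger_gap: 0.0341
```

>>> {"method": "move_arm", "body": {"series": [1,0,0,-0.002,0,1,0,0,-0.002,0]}}

```text
t: 12.62
ee_pos: [0.4768, 0.3325, 0.0363]
ee_rot: [3.141, -0.0, 1.28]
wrist_force: [-1.9, -1.0, 6.7]
finger_gap: 0.0342
```

>>> {"method": "move_arm", "body": {"series": [0.2,0,0,0,0,0,0,0,0,0,-0.3,0,0,0,0,-0.6,0,0,0,0,-0.6,0,0,0,0,-0.6,0,0,0,0]}}

```text
t: 13.12
ee_pos: [0.4767, 0.3324, 0.0353]
ee_rot: [3.142, -0.0, 1.28]
wrist_force: [-0.3, -0.1, 0.9]
finger_gap: 0.0685
```

>>> {"method": "move_arm", "body": {"series": [-0.6,0,0,0.05,0,-0.6,0,0,0.15,0,-0.6,0,0,0.25,0,-0.6,0,0,0.35,0,-0.6,0,0,0.45,0,-0.6,0,0,0.45,0]}}

```text
t: 13.62
ee_pos: [0.4803, 0.3344, 0.1537]
ee_rot: [3.134, -0.007, 1.28]
wrist_force: [0.7, 1.3, -0.2]
finger_gap: 0.068
```

Run:
```python
from h import *
snap('scene','pics/scene9.png'); st()
crop('pics/scene9.png','pics/s9.png',360,200,150,130,5)
```

```text
13.67 [0.4792 0.3338 0.1513] [ 3.137 -0.005  1.28 ] [-0.8 -0.1 -0.3] 0.0685
```

View pics/s9.png

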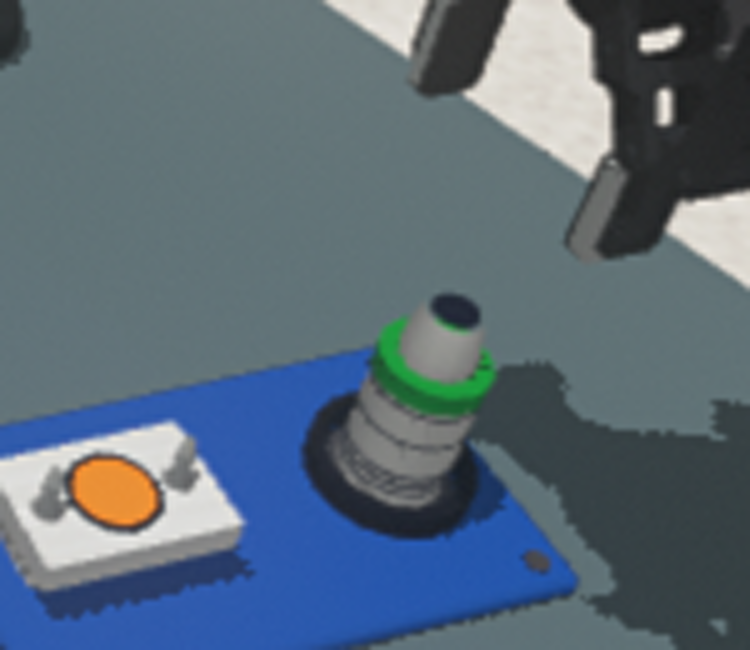

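The green objective is seated. Next is the shield.

>>> {"method": "move_arm", "body": {"series": [-1,0.4,-0.83,0,0,-1,0.4,-0.83,0,0,-1,0.4,-0.83,0,0,-1,0.4,-0.83,0,0,-1,0.4,-0.83,0,0,-1,0.4,-0.83,0,0,-1,0.4,-0.83,0,0]}}

```text
t: 14.25
ee_pos: [0.5782, 0.1206, 0.1465]
ee_rot: [3.141, 0.002, 1.274]
wrist_force: [0.9, 0.7, 0.1]
finger_gap: 0.0854
```

>>> {"method": "move_arm", "body": {"series": [-1,0.388,-0.806,-0.2,0,-1,0.388,-0.806,-0.2,0,-1,0.388,-0.806,-0.2,0,-1,0.388,-0.806,-0.2,0,-1,0.388,-0.806,-0.2,0,-1,0.388,-0.806,-0.2,0,-1,0.388,-0.806,-0.2,0,-1,0.388,-0.806,-0.2,0]}}

```text
t: 14.92
ee_pos: [0.6727, -0.0766, 0.0961]
ee_rot: [-3.138, -0.001, 1.279]
wrist_force: [-0.3, -0.3, -0.1]
finger_gap: 0.0851
```

Run:
```python
from h import *
snap('scene','pics/scene10.png');snap('top','pics/top10.png'); st()
crop('pics/scene10.png','pics/s10.png',160,110,130,120,5)
crop('pics/top10.png','pics/t10.png',240,130,100,80,6)
```

```text
15.02 [ 0.6726 -0.0751  0.0973] [-3.139e+00 -1.000e-03  1.281e+00] [-0.2  0.8 -0.1] 0.0854
```

View pics/s10.png

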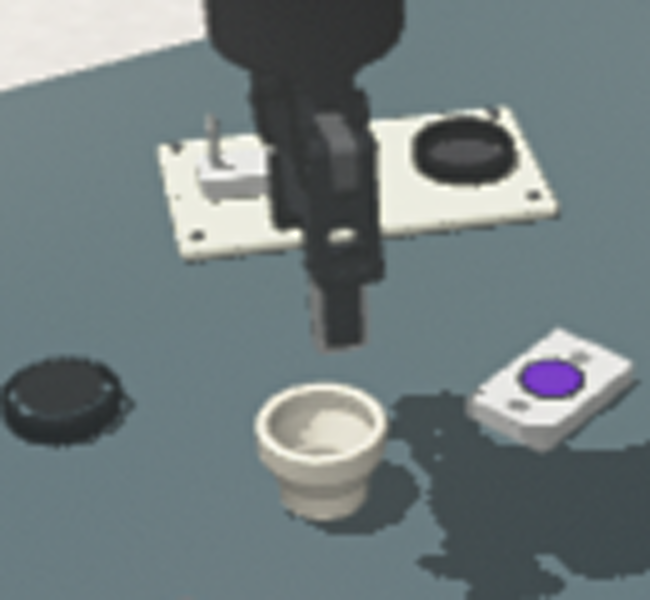

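View pics/t10.png

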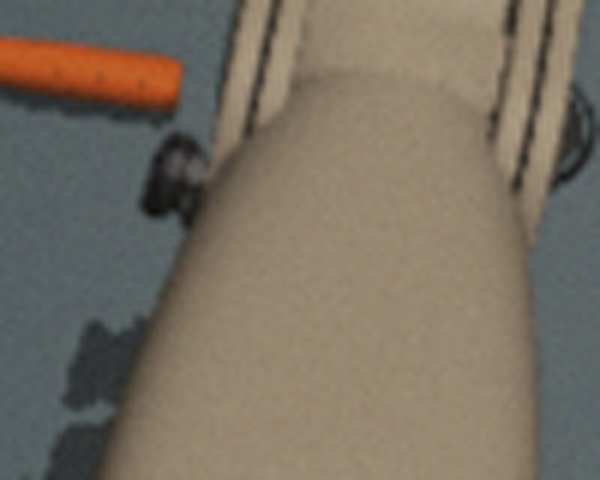

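>>> {"method": "move_arm", "body": {"series": [-1,0.005,-0.002,-0.1,0,-1,0.005,-0.002,-0.2,0,-1,0.005,-0.002,-0.28,0,-1,0.005,-0.002,-0.335,0,-1,0.005,-0.002,-0.335,0,-1,0.005,-0.002,-0.335,0], "grip_force": 25}}

```text
t: 15.52
ee_pos: [0.674, -0.0757, 0.0138]
ee_rot: [-3.14, -0.0, 1.282]
wrist_force: [0.3, -0.7, 0.9]
finger_gap: 0.0854
```

>>> {"method": "move_arm", "body": {"series": [-0.5,0,0,0,0,-0.3,0,0,0,0,0,0,0,0,0,0.3,0,0,0,0,0.5,0,0,0,0,1,0,0,0,0,1,0,0,0,0,1,0,0,0,0]}}

```text
t: 16.18
ee_pos: [0.6766, -0.0773, 0.0165]
ee_rot: [3.138, -0.001, 1.28]
wrist_force: [-0.4, 1.5, 6.5]
finger_gap: 0.0557
```

>>> {"method": "move_arm", "body": {"series": [1,0,0,0,0,1,0,0,0.02,0,1,0,0,0.06,0,1,0,0,0.12,0,1,0,0,0.2,0,1,0,0,0.28,0,1,0,0,0.36,0,1,0,0,0.44,0]}}

```text
t: 16.85
ee_pos: [0.6747, -0.0772, 0.1257]
ee_rot: [3.141, 0.0, 1.28]
wrist_force: [0.6, -0.2, 0.1]
finger_gap: 0.0553
```

Run:
```python
from h import *
snap('scene','pics/scene11.png'); st()
crop('pics/scene11.png','pics/s11.png',160,90,130,120,5)
```

```text
16.9 [ 0.6777 -0.0778  0.1308] [ 3.134 -0.     1.28 ] [ 1.9 -1.   2.4] 0.0553
```

View pics/s11.png

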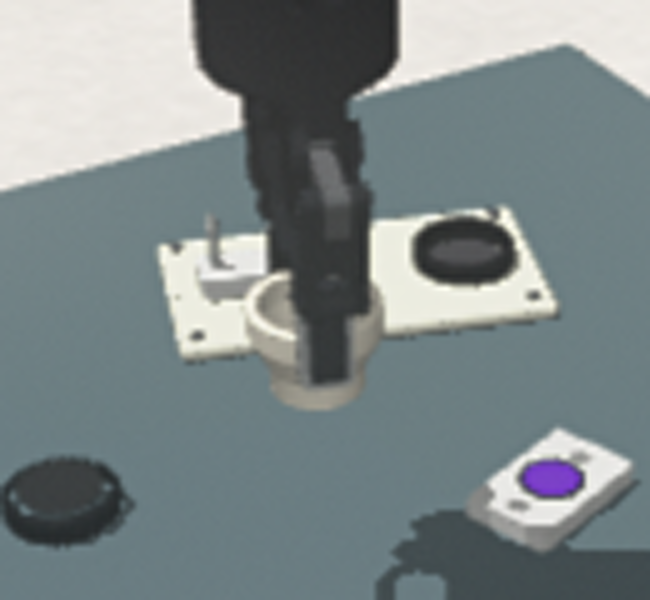

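>>> {"method": "move_arm", "body": {"series": [1,-0.04,0.08,0.06,0,1,-0.09,0.2,0.12,0,1,-0.15,0.33,0.15,0,1,-0.21,0.46,0.15,0,1,-0.27,0.59,0.15,0,1,-0.33,0.72,0.15,0,1,-0.38,0.83,0.15,0,1,-0.38,0.83,0.15,0]}}

```text
t: 17.57
ee_pos: [0.5768, 0.1346, 0.162]
ee_rot: [-3.139, -0.001, 1.285]
wrist_force: [-0.1, 0.2, -0.5]
finger_gap: 0.0556
```

```bash
python3 -c "
from h import *
st()"
```

```text
17.57 [0.5768 0.1346 0.162 ] [-3.139e+00 -1.000e-03  1.285e+00] [-0.1  0.2 -0.5] 0.0556
```

>>> {"method": "move_arm", "body": {"series": [1,-0.04,0.09,0,0,1,-0.1,0.2,0,0,1,-0.16,0.33,0,0,1,-0.23,0.46,0,0,1,-0.29,0.58,0,0,1,-0.35,0.69,0,0,1,-0.39,0.77,0,0,1,-0.4,0.792,0,0]}}

```text
t: 18.23
ee_pos: [0.4786, 0.3307, 0.162]
ee_rot: [-3.141, -0.001, 1.283]
wrist_force: [-0.1, 0.4, -1.0]
finger_gap: 0.0556
```

>>> {"method": "move_arm", "body": {"series": [1,0,0,0,0,1,0,0,0,0,1,0,0,0,0]}}

```text
t: 18.48
ee_pos: [0.4807, 0.3273, 0.1617]
ee_rot: [3.141, 0.0, 1.279]
wrist_force: [0.9, -0.1, -0.0]
finger_gap: 0.0554
```

Run:
```python
from h import *
snap('scene','pics/scene12.png');snap('top','pics/top12.png'); st()
crop('pics/scene12.png','pics/s12.png',360,180,150,130,5)
crop('pics/top12.png','pics/t12.png',110,180,100,100,6)
```

```text
18.58 [0.4807 0.3272 0.1617] [3.141 0.    1.278] [-0.1 -0.5  0.3] 0.0554
```

View pics/s12.png

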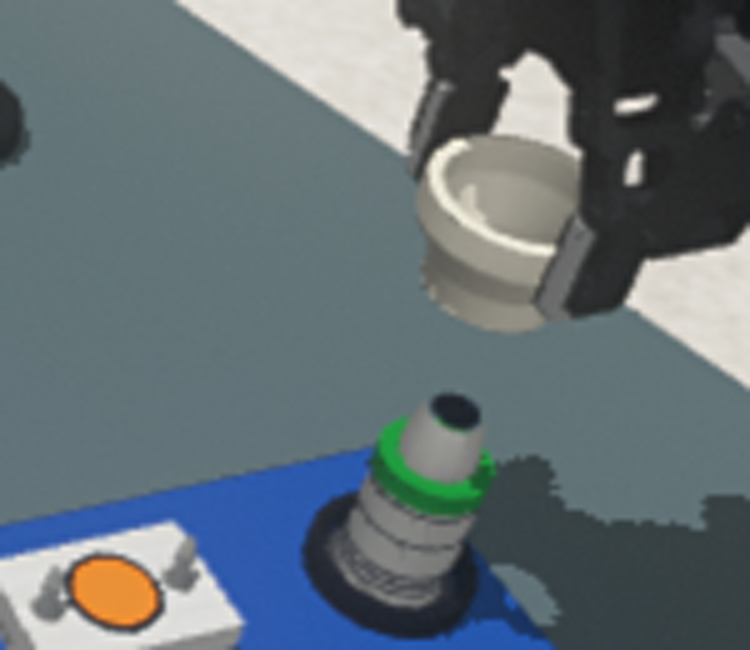

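View pics/t12.png

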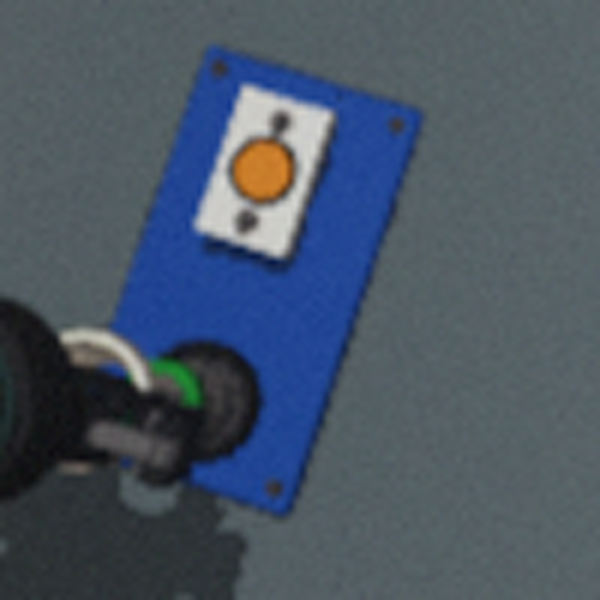

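>>> {"method": "move_arm", "body": {"series": [1,-0.01,0.01,-0.04,0,1,-0.016,0.021,-0.1,0,1,-0.016,0.021,-0.15,0,1,-0.016,0.021,-0.18,0,1,-0.016,0.021,-0.18,0,1,-0.016,0.021,-0.18,0]}}

```text
t: 19.08
ee_pos: [0.4755, 0.3331, 0.1159]
ee_rot: [-3.14, 0.001, 1.28]
wrist_force: [0.6, 0.1, -0.3]
finger_gap: 0.0559
```

Run:
```python
from h import *
snap('scene','pics/scene13.png'); st()
crop('pics/scene13.png','pics/s13.png',380,190,120,110,6)
```

```text
19.13 [0.4762 0.3335 0.1167] [ 3.142 -0.     1.28 ] [ 0.3  1.1 -0.3] 0.0556
```

View pics/s13.png

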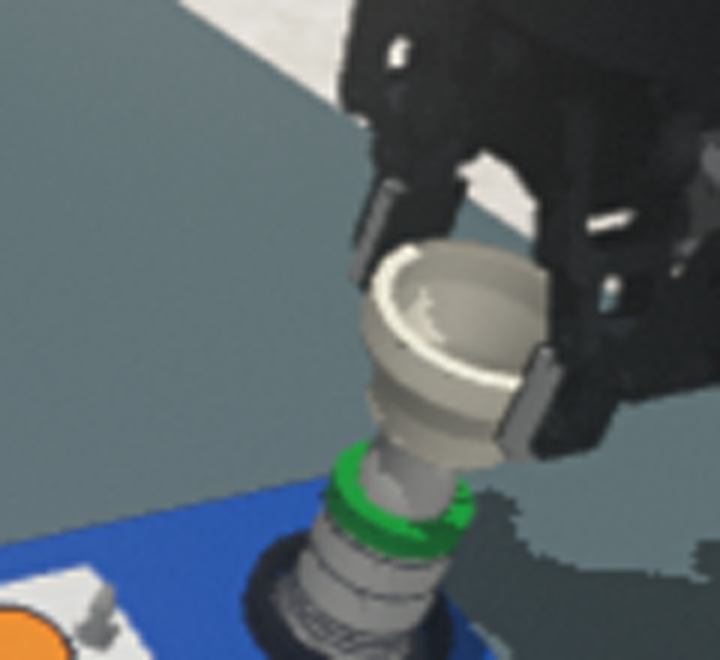

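>>> {"method": "move_arm", "body": {"series": [1,0,-0.002,-0.02,0,1,0,-0.002,-0.04,0,1,0,-0.002,-0.06,0,1,0,-0.002,-0.07,0,1,0,-0.002,-0.07,0]}}

```text
t: 19.55
ee_pos: [0.4754, 0.3328, 0.0982]
ee_rot: [-3.141, 0.001, 1.28]
wrist_force: [1.1, -0.3, -0.8]
finger_gap: 0.056
```

>>> {"method": "move_arm", "body": {"series": [1,0,0,-0.01,0,1,0,0,-0.02,0,1,0,0,-0.03,0,1,0,0,-0.032,0,1,0,0,-0.032,0]}}

```text
t: 19.97
ee_pos: [0.4758, 0.3331, 0.0909]
ee_rot: [-3.141, 0.0, 1.28]
wrist_force: [-0.2, 0.1, -0.5]
finger_gap: 0.0559
```

Run:
```python
from h import *
snap('scene','pics/scene14.png'); st()
crop('pics/scene14.png','pics/s14.png',380,190,120,110,6)
```

```text
20.02 [0.4759 0.3331 0.0911] [3.142 0.    1.28 ] [ 0.1 -0.8 -1.3] 0.0555
```

View pics/s14.png

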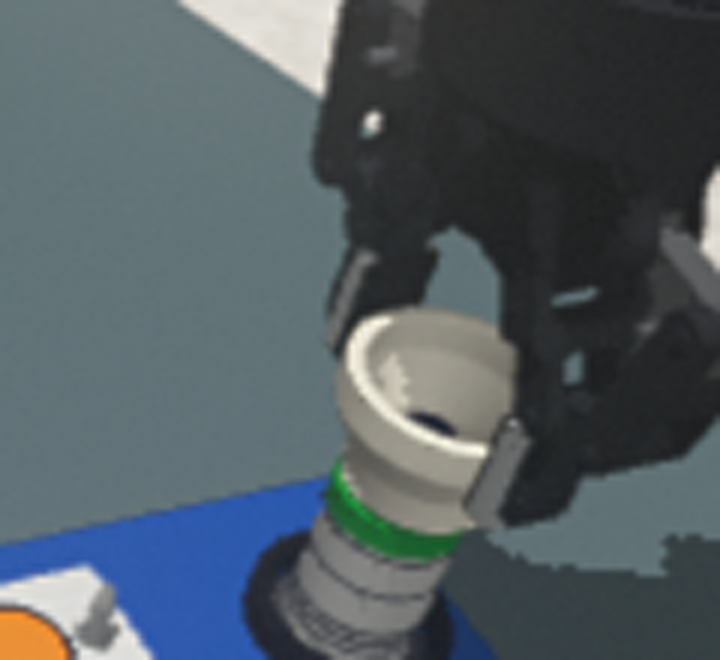

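>>> {"method": "move_arm", "body": {"series": [1,0,0,-0.006,0,1,0,0,-0.01,0,1,0,0,-0.01,0,1,0,0,-0.01,0]}}

```text
t: 20.35
ee_pos: [0.4759, 0.3332, 0.0886]
ee_rot: [3.142, -0.0, 1.28]
wrist_force: [-0.9, 0.2, 0.3]
finger_gap: 0.0555
```

>>> {"method": "move_arm", "body": {"series": [1,0,0,-0.004,0,1,0,0,-0.004,0,1,0,0,-0.004,0]}}

```text
t: 20.6
ee_pos: [0.4763, 0.3333, 0.0885]
ee_rot: [3.141, -0.0, 1.28]
wrist_force: [-1.2, -1.0, 4.9]
finger_gap: 0.0555
```

Contact at the shoulder height. I'll release slowly.

>>> {"method": "move_arm", "body": {"series": [0,0,0,0,0,-0.4,0,0,0,0,-0.7,0,0,0,0,-1,0,0,0,0,-1,0,0,0,0,-1,0,0,0,0]}}

```text
t: 21.1
ee_pos: [0.4757, 0.3331, 0.0873]
ee_rot: [-3.141, 0.0, 1.28]
wrist_force: [0.4, -1.2, 0.5]
finger_gap: 0.0856
```

>>> {"method": "move_arm", "body": {"series": [-1,0,0,0.05,0,-1,0,0,0.12,0,-1,0,0,0.2,0,-1,0,0,0.28,0,-1,0,0,0.36,0,-1,0,0,0.36,0]}}

```text
t: 21.6
ee_pos: [0.4786, 0.3347, 0.1822]
ee_rot: [3.136, -0.006, 1.28]
wrist_force: [1.7, 0.7, 0.9]
finger_gap: 0.0852
```

Run:
```python
from h import *
snap('scene','pics/scene15.png'); st()
crop('pics/scene15.png','pics/s15.png',380,190,120,110,6)
```

```text
21.65 [0.4778 0.3341 0.1801] [ 3.138 -0.004  1.28 ] [-0.1 -0.5  0.3] 0.0856
```

View pics/s15.png

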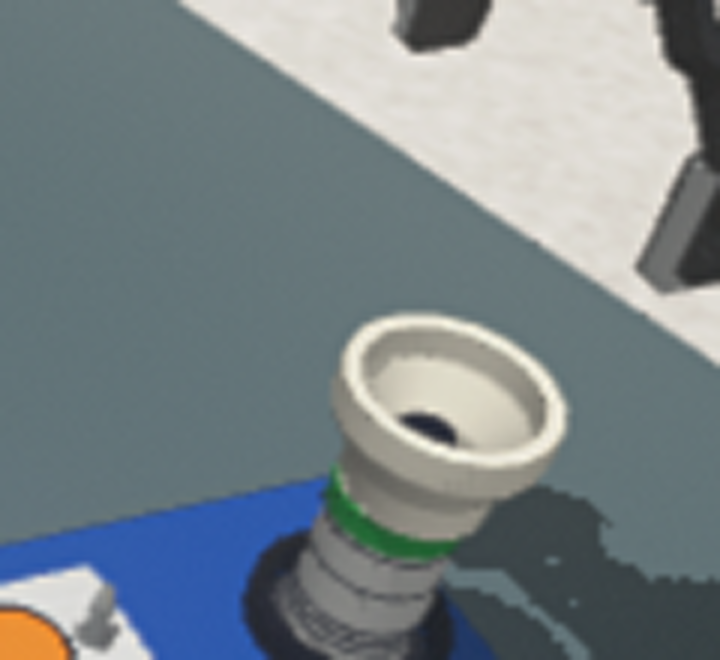

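>>> {"method": "move_arm", "body": {"series": [-1,0.16,-0.9,0,0.7,-1,0.16,-0.9,0,0.7,-1,0.16,-0.9,0,0.7,-1,0.16,-0.9,0,0.7,-1,0.16,-0.9,0,0.7,-1,0.16,-0.9,0,0.7,-1,0.16,-0.9,0,0.7]}}

```text
t: 22.23
ee_pos: [0.5159, 0.1034, 0.1761]
ee_rot: [-3.14, 0.002, 1.641]
wrist_force: [0.1, 0.0, 0.9]
finger_gap: 0.0856
```

>>> {"method": "move_arm", "body": {"series": [-1,0.14,-0.76,-0.2,0.52,-1,0.14,-0.76,-0.3,0.52,-1,0.14,-0.76,-0.4,0.52,-1,0.14,-0.76,-0.4,0.52,-1,0.14,-0.76,-0.4,0.52,-1,0.14,-0.76,-0.4,0.52,-1,0.14,-0.76,-0.4,0.52,-1,0.14,-0.76,-0.4,0.52]}}

```text
t: 22.9
ee_pos: [0.5496, -0.0815, 0.0762]
ee_rot: [-3.139, -0.003, 1.918]
wrist_force: [0.4, 0.4, -0.5]
finger_gap: 0.0857
```

Run:
```python
from h import *
snap('scene','pics/scene16.png'); st()
crop('pics/scene16.png','pics/s16.png',210,110,120,110,6)
```

```text
22.95 [ 0.5503 -0.0809  0.0772] [-3.141e+00 -2.000e-03  1.919e+00] [1.5 0.  0.1] 0.0852
```

View pics/s16.png

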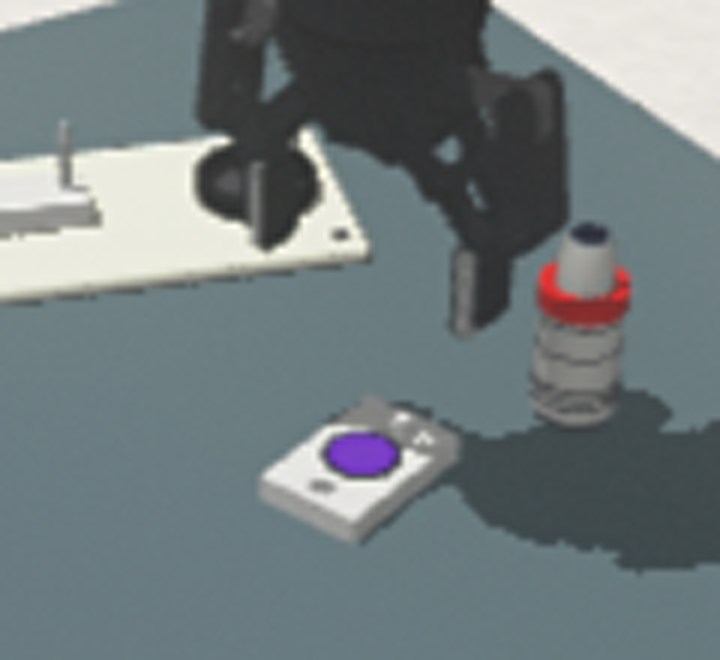

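>>> {"method": "move_arm", "body": {"series": [-1,0.007,-0.002,-0.08,0,-1,0.007,-0.002,-0.16,0,-1,0.007,-0.002,-0.24,0,-1,0.007,-0.002,-0.288,0,-1,0.007,-0.002,-0.288,0,-1,0.007,-0.002,-0.288,0], "grip_force": 40}}

```text
t: 23.45
ee_pos: [0.5525, -0.0812, 0.0059]
ee_rot: [-3.141, -0.001, 1.921]
wrist_force: [0.6, -0.6, 0.5]
finger_gap: 0.0851
```

>>> {"method": "move_arm", "body": {"series": [0.2,0,0,0,0,1,0,0,0,0,1,0,0,0,0,1,0,0,0,0,1,0,0,0,0,1,0,0,0,0,1,0,0,0,0,1,0,0,0,0]}}

```text
t: 24.12
ee_pos: [0.5538, -0.0825, 0.0072]
ee_rot: [3.139, 0.001, 1.919]
wrist_force: [-1.5, 1.2, 5.1]
finger_gap: 0.0419
```

>>> {"method": "move_arm", "body": {"series": [1,0,0,0,0,1,0,0,0.05,0,1,0,0,0.1,0,1,0,0,0.2,0,1,0,0,0.3,0,1,0,0,0.4,0,1,0,0,0.4,0,1,0,0,0.4,0]}}

```text
t: 24.78
ee_pos: [0.5544, -0.083, 0.1078]
ee_rot: [3.138, 0.003, 1.919]
wrist_force: [-0.0, -0.7, -1.9]
finger_gap: 0.0421
```

Run:
```python
from h import *
snap('scene','pics/scene17.png'); st()
crop('pics/scene17.png','pics/s17.png',210,90,120,110,6)
```

```text
24.83 [ 0.5529 -0.0825  0.1061] [3.141e+00 1.000e-03 1.919e+00] [-0.3 -0.5 -0.8] 0.0422
```

View pics/s17.png

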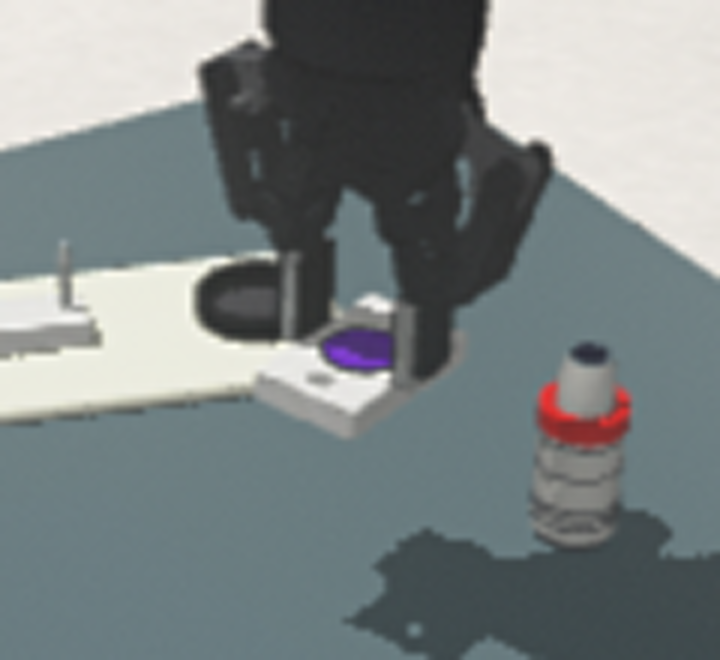

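>>> {"method": "move_arm", "body": {"series": [1,0.02,-0.1,0,-0.1,1,0.04,-0.2,0,-0.25,1,0.06,-0.32,0,-0.4,1,0.08,-0.45,0,-0.55,1,0.1,-0.58,0,-0.7,1,0.12,-0.7,0,-0.8,1,0.13,-0.78,0,-0.87,1,0.134,-0.82,0,-0.9]}}

```text
t: 25.5
ee_pos: [0.5853, -0.2897, 0.1035]
ee_rot: [-3.139, -0.0, 1.444]
wrist_force: [0.5, 0.1, -1.3]
finger_gap: 0.0421
```

>>> {"method": "move_arm", "body": {"series": [1,0,-0.04,0,-0.1,1,0,-0.078,0,-0.25,1,0,-0.078,0,-0.374,1,0,-0.078,0,-0.374,1,0,-0.078,0,-0.374,1,0,-0.078,0,-0.374]}}

```text
t: 26.0
ee_pos: [0.5855, -0.3057, 0.1047]
ee_rot: [-3.14, -0.001, 1.254]
wrist_force: [0.5, 0.8, -1.0]
finger_gap: 0.0421
```

Run:
```python
from h import *
snap('scene','pics/scene18.png');snap('top','pics/top18.png'); st()
crop('pics/scene18.png','pics/s18.png',170,80,120,100,6)
crop('pics/top18.png','pics/t18.png',320,170,100,100,6)
```

```text
26.1 [ 0.5859 -0.306   0.1052] [-3.141 -0.     1.254] [-0.  -0.5 -1. ] 0.0421
```

View pics/s18.png

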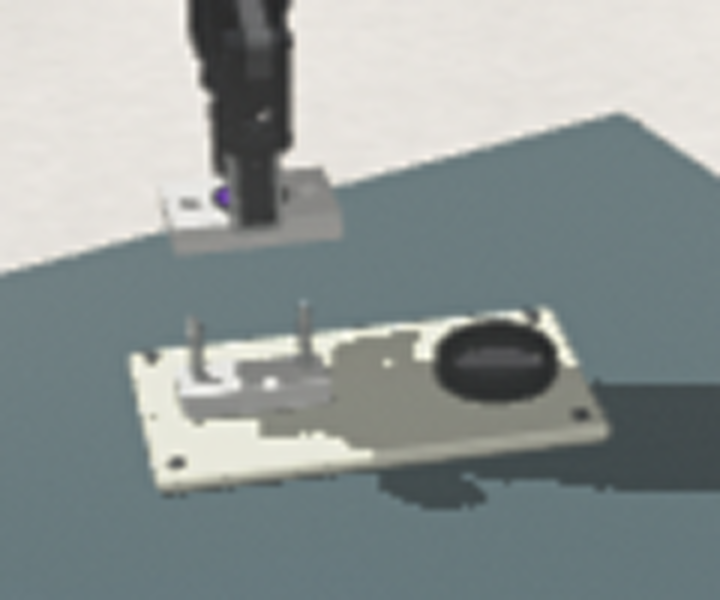

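View pics/t18.png

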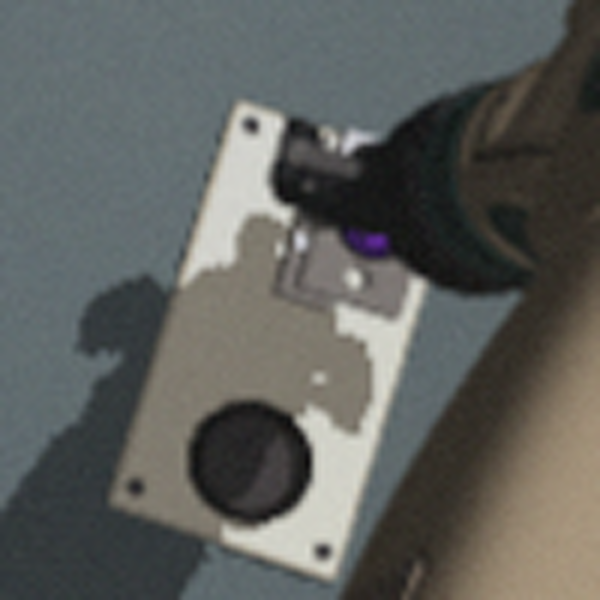

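>>> {"method": "move_arm", "body": {"series": [1,0.006,-0.006,-0.04,0,1,0.006,-0.006,-0.09,0,1,0.006,-0.006,-0.12,0,1,0.006,-0.006,-0.12,0,1,0.006,-0.006,-0.12,0]}}

```text
t: 26.52
ee_pos: [0.5865, -0.3076, 0.0739]
ee_rot: [-3.138, -0.001, 1.252]
wrist_force: [0.2, 0.5, -0.3]
finger_gap: 0.0423
```

Run:
```python
from h import *
snap('scene','pics/scene19.png');snap('top','pics/top19.png'); st()
crop('pics/scene19.png','pics/s19.png',180,100,70,60,10)
crop('pics/top19.png','pics/t19.png',350,180,60,60,10)
```

```text
26.62 [ 0.5877 -0.3084  0.0755] [-3.141 -0.     1.252] [-0.6  0.1 -0.8] 0.0424
```

View pics/s19.png

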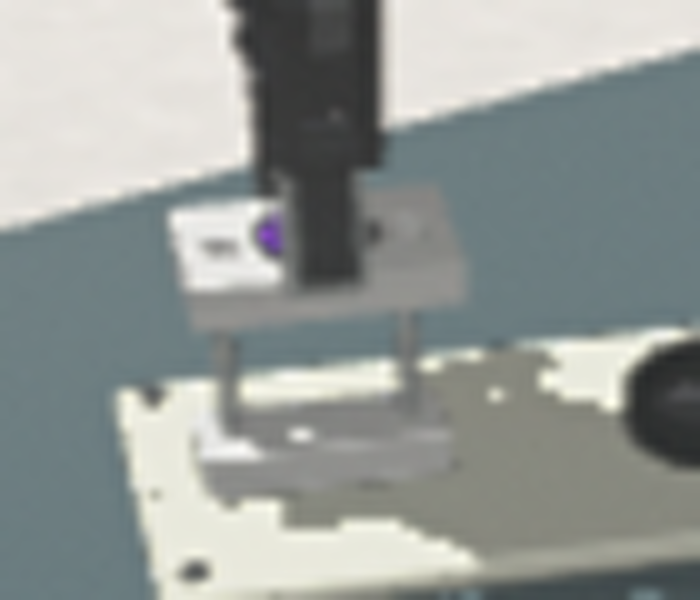

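View pics/t19.png

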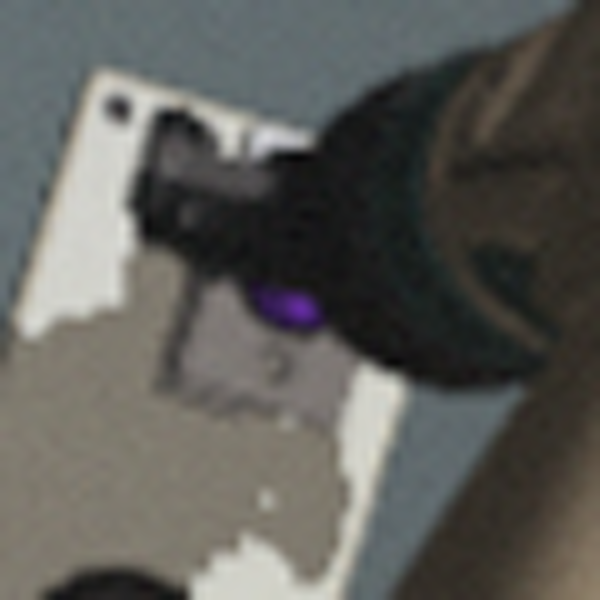

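Run:
```python
from h import *
from fit import px
z=.0805
A=unp('scene',px((180,100),10,(219,247)),z);B=unp('scene',px((180,100),10,(422,232)),z)
print('scene holes',A,B,(A+B)/2,np.linalg.norm(A-B))
print('rods scene',unp('scene',px((180,110),5,(111,116)),.056),unp('scene',px((180,110),5,(204,102)),.056))
# rod image predictions for the fit poses
for n,x in(('scene',(.5411,-.2899,-.3099)),('top',(.5388,-.2927,-.3258)),('both',(.5397,-.2919,-.3189))):
    c,s=np.cos(x[2]),np.sin(x[2]); print(n,'rods',[(round(x[0]+d*c,4),round(x[1]+d*s,4)) for d in(.074,.026)])
print('top hole26',unp('top',px((350,180),10,(275,365)),z))
c,s=np.cos(1.252-np.pi/2),np.sin(1.252-np.pi/2);print('TCP pred',.5872+.024*c,-.308+.024*s,.5872-.024*c,-.308-.024*s)
```

```text
scene holes [ 0.61079644 -0.31251016  0.0805    ] [ 0.56266834 -0.2934412   0.0805    ] [ 0.58673239 -0.30297568  0.0805    ] 0.051768123519852986
rods scene [ 0.61162005 -0.31253638  0.056     ] [ 0.56356281 -0.3012315   0.056     ]
scene rods [(np.float64(0.6116), np.float64(-0.3125)), (np.float64(0.5659), np.float64(-0.2978))]
top rods [(np.float64(0.6089), np.float64(-0.3164)), (np.float64(0.5634), np.float64(-0.301))]
both rods [(np.float64(0.61), np.float64(-0.3151)), (np.float64(0.5644), np.float64(-0.3001))]
top hole26 [ 0.56216021 -0.30113757  0.0805    ]
TCP pred 0.6099907207765922 -0.31552217033065655 0.5644092792234079 -0.30047782966934344
```

>>> {"method": "move_arm", "body": {"series": [1,0.003,0,-0.02,0,1,0.003,0,-0.04,0,1,0.003,0,-0.06,0,1,0.003,0,-0.08,0,1,0.003,0,-0.08,0]}}

```text
t: 27.03
ee_pos: [0.5874, -0.3077, 0.054]
ee_rot: [-3.139, -0.001, 1.252]
wrist_force: [-0.0, -0.3, -1.1]
finger_gap: 0.0419
```

Run:
```python
from h import *
snap('scene','pics/scene20.png'); st()
crop('pics/scene20.png','pics/s20.png',180,100,70,60,10)
```

```text
27.08 [ 0.5876 -0.3079  0.0545] [-3.140e+00 -1.000e-03  1.252e+00] [ 0.2 -0.6 -0.3] 0.0418
```

View pics/s20.png

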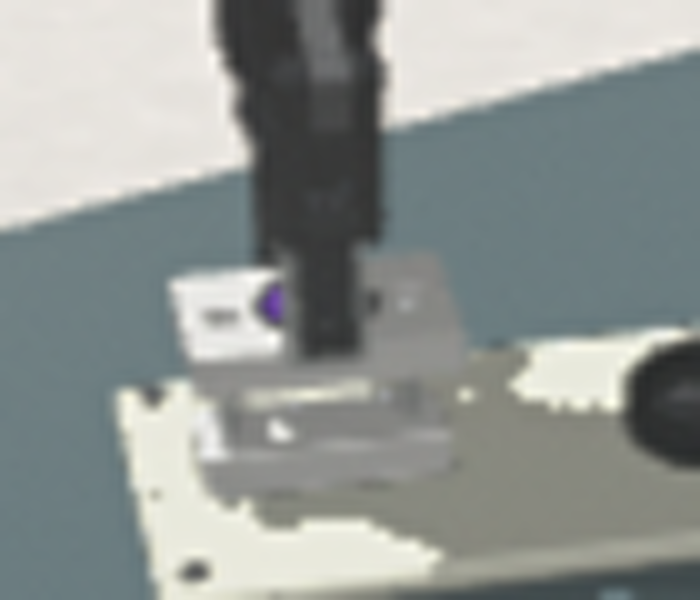

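>>> {"method": "move_arm", "body": {"series": [1,0,0,-0.02,0,1,0,0,-0.04,0,1,0,0,-0.06,0,1,0,0,-0.075,0,1,0,0,-0.085,0,1,0,0,-0.085,0]}}

```text
t: 27.58
ee_pos: [0.5878, -0.3079, 0.0334]
ee_rot: [-3.14, -0.0, 1.252]
wrist_force: [-0.1, 1.2, 0.2]
finger_gap: 0.0418
```

>>> {"method": "move_arm", "body": {"series": [1,0,0,-0.006,0,1,0,0,-0.01,0,1,0,0,-0.01,0]}}

```text
t: 27.83
ee_pos: [0.5885, -0.3084, 0.0319]
ee_rot: [3.142, 0.0, 1.252]
wrist_force: [1.4, -0.3, -1.1]
finger_gap: 0.042
```

>>> {"method": "move_arm", "body": {"series": [1,0,0,-0.004,0,1,0,0,-0.006,0,1,0,0,-0.006,0]}}

```text
t: 28.08
ee_pos: [0.5887, -0.3085, 0.0312]
ee_rot: [3.141, 0.0, 1.252]
wrist_force: [-1.2, 0.7, 3.5]
finger_gap: 0.0421
```

>>> {"method": "move_arm", "body": {"series": [0,0,0,0,0,-0.5,0,0,0,0,-0.5,0,0,0,0,-0.5,0,0,0,0,-0.5,0,0,0,0,-0.5,0,0,0.06,0,-0.5,0,0,0.18,0,-0.5,0,0,0.34,0]}}

```text
t: 28.75
ee_pos: [0.5855, -0.3065, 0.1121]
ee_rot: [-3.133, -0.002, 1.252]
wrist_force: [0.3, -0.0, -0.4]
finger_gap: 0.0643
```

Run:
```python
from h import *
snap('scene','pics/scene21.png'); st()
crop('pics/scene21.png','pics/s21.png',180,100,70,60,10)
```

```text
28.8 [ 0.5916 -0.3103  0.1239] [3.133e+00 2.000e-03 1.252e+00] [ 2.3 -1.3  5.5] 0.0645
```

View pics/s21.png

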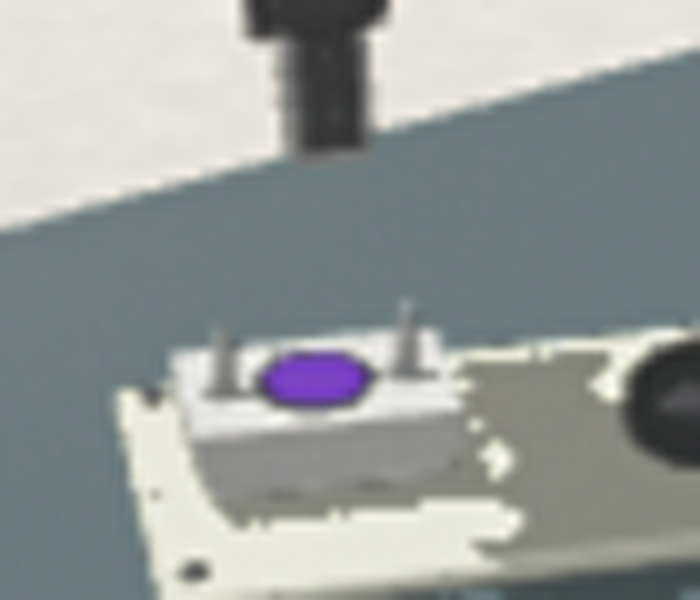

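The violet plate is threaded and down. The red objective is last.

>>> {"method": "move_arm", "body": {"series": [-1,-0.542,0.93,0.06,0,-1,-0.542,0.93,0.06,0,-1,-0.542,0.93,0.06,0,-1,-0.542,0.93,0.06,0,-1,-0.542,0.93,0.06,0,-1,-0.542,0.93,0.06,0,-1,-0.542,0.93,0.06,0,-1,-0.542,0.93,0.06,0]}}

```text
t: 29.47
ee_pos: [0.4493, -0.0723, 0.1299]
ee_rot: [-3.138, -0.001, 1.256]
wrist_force: [0.3, -0.4, 0.3]
finger_gap: 0.0855
```

>>> {"method": "move_arm", "body": {"series": [-1,0,0,0,0,-1,0,0,0,0]}}

```text
t: 29.63
ee_pos: [0.454, -0.0765, 0.1308]
ee_rot: [3.139, 0.0, 1.252]
wrist_force: [-0.4, -0.1, -0.8]
finger_gap: 0.0854
```

Run:
```python
from h import *
snap('scene','pics/scene22.png'); st()
crop('pics/scene22.png','pics/s22.png',250,90,120,110,6)
```

```text
29.68 [ 0.4542 -0.0768  0.1308] [3.14  0.    1.251] [ 0.1  0.2 -0.4] 0.0853
```

View pics/s22.png

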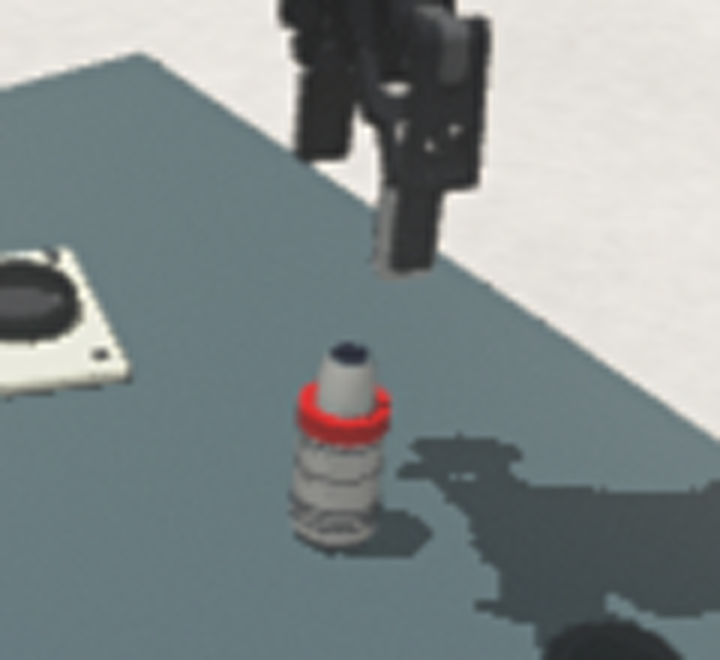

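>>> {"method": "move_arm", "body": {"series": [-1,-0.006,0.004,-0.1,0,-1,-0.006,0.004,-0.2,0,-1,-0.006,0.004,-0.3,0,-1,-0.006,0.004,-0.37,0,-1,-0.006,0.004,-0.422,0,-1,-0.006,0.004,-0.422,0,-1,-0.006,0.004,-0.422,0], "grip_force": 50}}

```text
t: 30.27
ee_pos: [0.4515, -0.0757, 0.0243]
ee_rot: [-3.14, 0.0, 1.25]
wrist_force: [-1.1, 0.4, 0.4]
finger_gap: 0.085
```

>>> {"method": "move_arm", "body": {"series": [-0.2,0,0,0,0,0,0,0,0,0,0.2,0,0,0,0,1,0,0,0,0,1,0,0,0,0,1,0,0,0,0,1,0,0,0,0,1,0,0,0,0]}}

```text
t: 30.93
ee_pos: [0.4523, -0.075, 0.0259]
ee_rot: [3.14, -0.0, 1.252]
wrist_force: [-0.6, 1.1, 5.3]
finger_gap: 0.034
```

>>> {"method": "move_arm", "body": {"series": [1,0,0,0,0,1,0,0,0.02,0,1,0,0,0.06,0,1,0,0,0.12,0,1,0,0,0.18,0,1,0,0,0.24,0,1,0,0,0.3,0,1,0,0,0.3,0]}}

```text
t: 31.6
ee_pos: [0.4535, -0.0754, 0.1029]
ee_rot: [3.136, -0.0, 1.252]
wrist_force: [1.9, 0.0, -2.6]
finger_gap: 0.0338
```

Run:
```python
from h import *
snap('scene','pics/scene23.png'); st()
crop('pics/scene23.png','pics/s23.png',250,70,120,110,6)
```

```text
31.65 [ 0.4528 -0.0753  0.1015] [3.138 0.    1.252] [ 0.3  0.3 -4.1] 0.0341
```

View pics/s23.png

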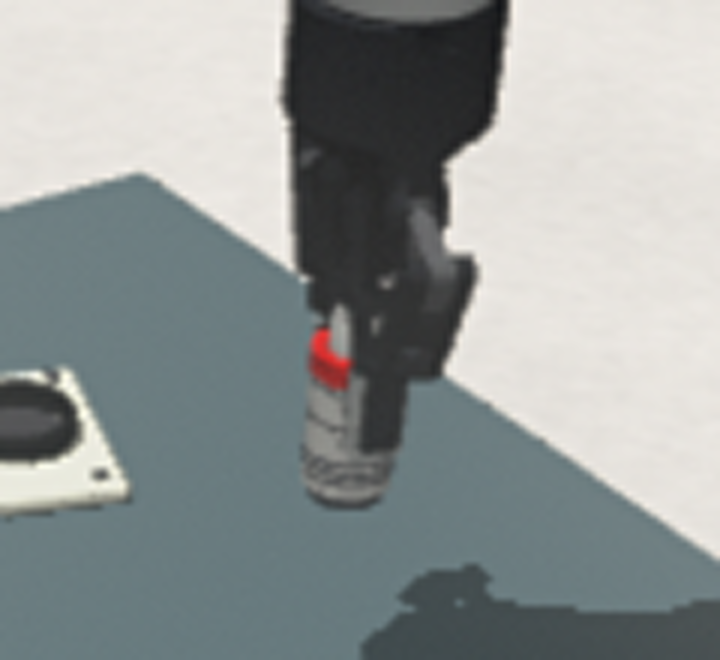

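>>> {"method": "move_arm", "body": {"series": [1,0.01,-0.07,0,0,1,0.03,-0.18,0,0,1,0.05,-0.3,0,0,1,0.07,-0.42,0,0,1,0.09,-0.55,0,0,1,0.105,-0.67,0,0,1,0.117,-0.75,0,0,1,0.122,-0.79,0,0]}}

```text
t: 32.32
ee_pos: [0.4818, -0.2748, 0.0988]
ee_rot: [-3.141, 0.001, 1.249]
wrist_force: [0.3, -0.4, -1.4]
finger_gap: 0.0335
```

>>> {"method": "move_arm", "body": {"series": [1,0,0,0,0,1,0,0,0,0,1,0,0,0,0]}}

```text
t: 32.57
ee_pos: [0.4808, -0.2704, 0.099]
ee_rot: [-3.139, -0.001, 1.253]
wrist_force: [0.3, -0.5, -1.8]
finger_gap: 0.0341
```

Run:
```python
from h import *
snap('scene','pics/scene24.png');snap('top','pics/top24.png'); st()
crop('pics/scene24.png','pics/s24.png',190,70,120,110,6)
```

```text
32.67 [ 0.4813 -0.2705  0.0994] [-3.140e+00 -1.000e-03  1.253e+00] [ 0.5  0.7 -3.6] 0.0336
```

View pics/s24.png

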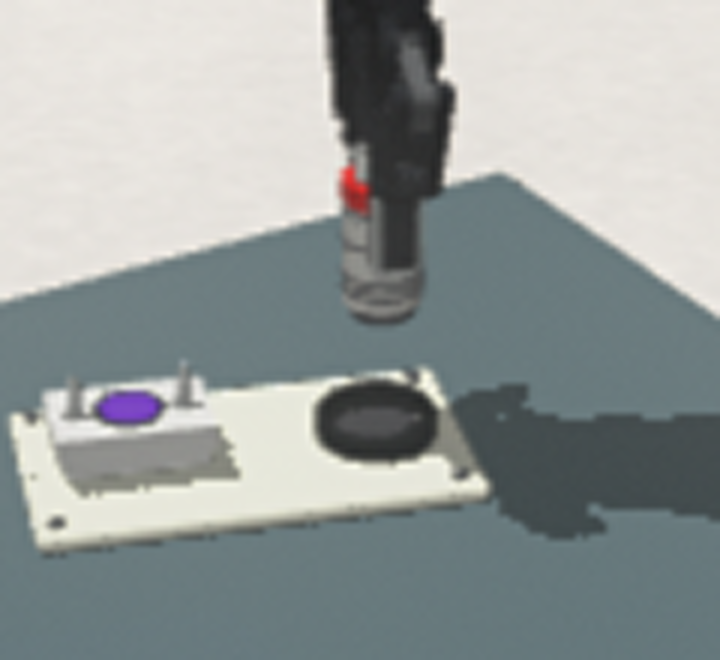

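>>> {"method": "move_arm", "body": {"series": [1,0.008,-0.011,-0.03,0,1,0.008,-0.011,-0.08,0,1,0.008,-0.011,-0.13,0,1,0.008,-0.011,-0.17,0,1,0.008,-0.011,-0.2,0,1,0.008,-0.011,-0.22,0,1,0.008,-0.011,-0.23,0,1,0.008,-0.011,-0.23,0]}}

```text
t: 33.33
ee_pos: [0.4837, -0.2748, 0.0418]
ee_rot: [-3.141, -0.0, 1.252]
wrist_force: [-0.1, -0.1, -2.0]
finger_gap: 0.0339
```

>>> {"method": "move_arm", "body": {"series": [1,0,0,-0.004,0,1,0,0,-0.008,0,1,0,0,-0.012,0,1,0,0,-0.016,0,1,0,0,-0.016,0]}}

```text
t: 33.75
ee_pos: [0.484, -0.2752, 0.0385]
ee_rot: [3.141, 0.0, 1.252]
wrist_force: [0.2, -0.2, -2.2]
finger_gap: 0.0338
```

>>> {"method": "move_arm", "body": {"series": [1,-0.002,0.006,-0.004,0,1,-0.002,0.006,-0.008,0,1,-0.002,0.006,-0.01,0,1,-0.002,0.006,-0.01,0]}}

```text
t: 34.08
ee_pos: [0.4834, -0.2735, 0.036]
ee_rot: [-3.141, -0.0, 1.252]
wrist_force: [0.0, 0.4, -1.2]
finger_gap: 0.0337
```

>>> {"method": "move_arm", "body": {"series": [1,0,0,-0.003,0,1,0,0,-0.003,0]}}

```text
t: 34.25
ee_pos: [0.4834, -0.2735, 0.0359]
ee_rot: [-3.141, -0.0, 1.252]
wrist_force: [-1.6, 2.4, 4.6]
finger_gap: 0.0338
```

>>> {"method": "move_arm", "body": {"series": [0.2,0,0,0,0,0,0,0,0,0,-0.3,0,0,0,0,-0.6,0,0,0,0,-0.6,0,0,0,0,-0.6,0,0,0,0]}}

```text
t: 34.75
ee_pos: [0.4835, -0.2738, 0.0351]
ee_rot: [3.141, 0.0, 1.252]
wrist_force: [0.4, -0.2, 0.5]
finger_gap: 0.0684
```

>>> {"method": "move_arm", "body": {"series": [-0.6,0,0,0.05,0,-0.6,0,0,0.15,0,-0.6,0,0,0.25,0,-0.6,0,0,0.35,0,-0.6,0,0,0.5,0,-0.6,0,0,0.6,0,-0.6,-0.1,0,0.6,0]}}

```text
t: 35.33
ee_pos: [0.4653, -0.2774, 0.1922]
ee_rot: [3.126, 0.004, 1.254]
wrist_force: [0.5, -0.8, 1.1]
finger_gap: 0.0684
```

>>> {"method": "move_arm", "body": {"series": [-0.6,0.2,0.9,0,0,-0.6,0.2,0.9,0,0,-0.6,0.2,0.9,0,0,-0.6,0.2,0.9,0,0,-0.6,0.2,0.9,0,0,-0.6,0.2,0.9,0,0,-0.6,0.2,0.9,0,0]}}

```text
t: 35.92
ee_pos: [0.5088, -0.0446, 0.1851]
ee_rot: [-3.142, -0.002, 1.257]
wrist_force: [-0.7, -0.5, 0.3]
finger_gap: 0.0682
```

Run:
```python
from h import *
snap('scene','pics/scene25.png');snap('top','pics/top25.png'); st()
crop('pics/scene25.png','pics/s25.png',180,90,120,80,6)
crop('pics/top25.png','pics/t25a.png',330,180,80,90,6)
crop('pics/top25.png','pics/t25b.png',120,180,80,90,6)
```

```text
36.02 [ 0.5085 -0.0478  0.1851] [3.142 0.    1.254] [-0.4 -0.6  0.1] 0.0682
```

View pics/scene25.png

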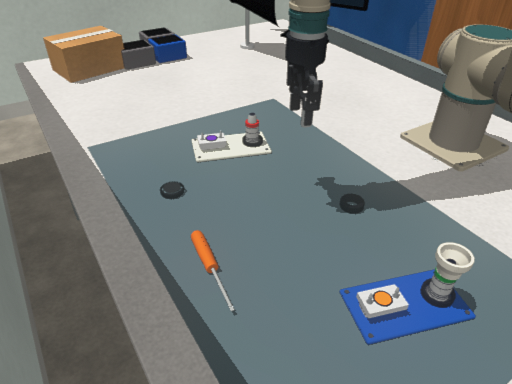

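View pics/s25.png

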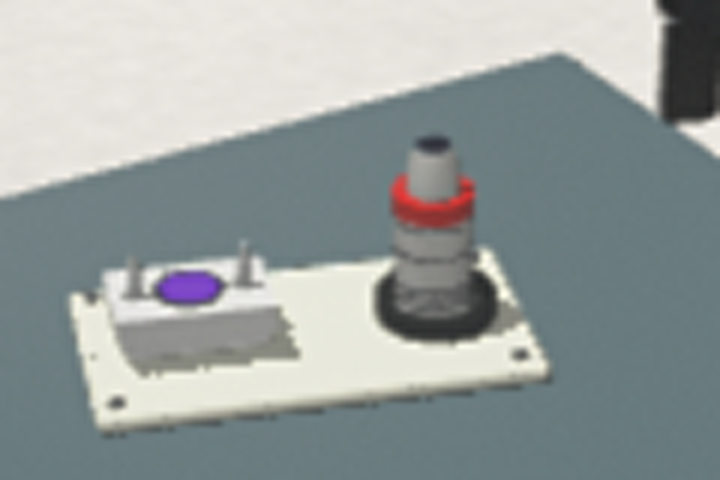

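View pics/t25a.png

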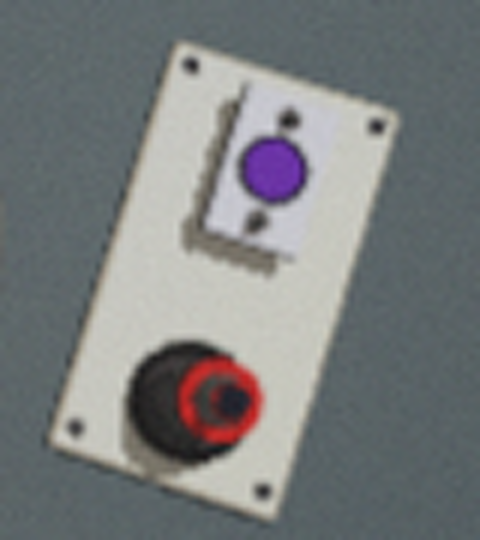

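View pics/t25b.png

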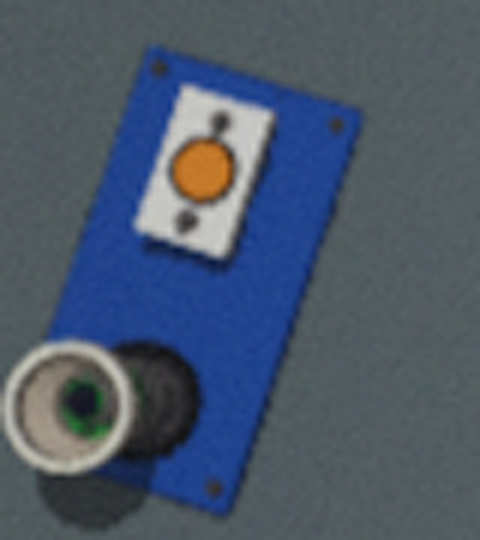

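Run:
```python
from h import *
from fit import px
b,w=(120,180),(330,180)
U=lambda o,p,z:np.round(unp('top',px(o,6,p),z)[:2],4)
print('blue cup',U(b,(140,401),.022),'nose',U(b,(83,400),.094),'rim',U(b,(70,406),.112),'amber',U(b,(204,170),.036))
print('white cup',U(w,(190,402),.022),'nose',U(w,(235,402),.094),'shoulder',U(w,(221,402),.072),'violet',U(w,(273,171),.036))
for n,t,uv in(('blue top',(.5312,.3123,-.2852),0),('white top',(.5388,-.2927,-.3258),0)):
    c,s=np.cos(t[2]),np.sin(t[2]); print(n,'exp cup',t[0]-.06*c,t[1]-.06*s,'block',t[0]+.05*c,t[1]+.05*s)
a=cv2.imread('pics/top0.png').astype(int);d=cv2.imread('pics/top25.png').astype(int)
for nm,(x,y,ww,hh) in dict(cap=(315,138,30,28),driver=(195,125,80,30),ring=(225,252,28,26)).items():
    q=lambda i:i[y:y+hh,x:x+ww].astype(np.float32).mean(2)
    print(nm,cv2.phaseCorrelate(q(a),q(d)))
```

```text
blue cup [0.4736 0.329 ] nose [0.4755 0.3318] rim [0.4734 0.3313] amber [0.58   0.2997]
white cup [ 0.4815 -0.2727] nose [ 0.4831 -0.2748] shoulder [ 0.4826 -0.2743] violet [ 0.5864 -0.3085]
blue top exp cup 0.47362367588154297 0.32918096268008384 block 0.5791802700987142 0.2982325310999302
white top exp cup 0.4819563014300903 -0.2734959917492924 block 0.586169748808258 -0.30870334020892304
cap ((-0.0014016898899082975, 0.1200059721874851), 0.9528069135877821)
driver ((-0.22679885429573687, -0.040458250868990575), 0.8973612940311432)
ring ((-0.45416355980670886, 0.49520554069752265), 0.6620652540230457)
```

View pics/top25.png

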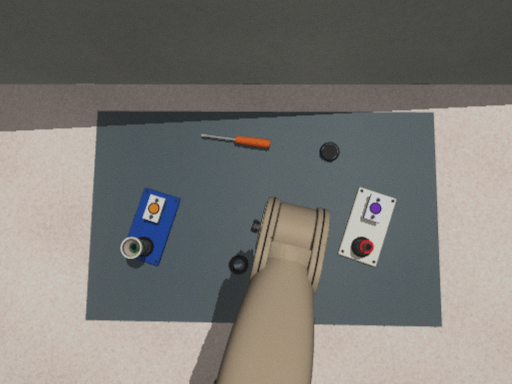

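```bash
python3 -c "
from h import *
print(robot.finish_job()); st()"
```

```text
the job is handed in; nothing more can be done
None
the job is handed in; nothing more can be done
```

Both kits are made up and the job was handed in at about 36 s of the 134 s allowed; no verdict is given. The blue tray holds the green-ring objective nose up, with the light shield on its shoulder and the amber plate down its rods. The white tray holds the red-ring objective nose up and the violet plate down its rods.

**Last checks, top camera, offsets from the fitted tray positions:**

| Item | Offset | Tolerance |
|---|---|---|
| Objectives to cup centres | about 2–3 mm | 10 mm |
| Shield to green objective axis | about 2 mm | 7 mm |
| Amber plate to block centre | about 1.5 mm | 5 mm |
| Violet plate to block centre | under 1 mm | 5 mm |

- **Seating:** each part was lowered until the wrist force rose, at about the expected height. The pictures show both plates flat with the rods through them and both objectives upright. I did not measure the seated heights separately from the pictures.
- **Disagreement:** the two cameras differed by 2–3 mm on the tray positions, and by several mm on the blue cup's rim. I used values between the two, and checked against where the plates seated.
- **Bystanders:** the lens cap and hand driver did not move between the first and last pictures. The extension ring's comparison came out under 1 pixel (about 2 mm), with lower confidence; it looks unmoved.

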